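Gauge the specimen plates and rack them

ROBOT

A 6-joint arm with a two-finger parallel gripper is mounted at the origin on the work surface. World frame = base frame: x ahead of the robot, y to its left, z up, the work surface at z = 0. Lengths are in mm, angles in rad, forces in N, time in s.
With the tool pointing down it reaches from about 350 to 775 mm from the base axis. Payload 7.3 kg.
Tool frame: the origin (TCP) lies at the very end of the fingers, on their centre line; the grasp point (between the pads) lies 19 mm behind it; z points along the fingers, y is the line along which they close (so a half turn about z gives the same grasp; the last joint's range is limited). The gripper opens to 92 mm and grips with 3 to 60 N. Pads are 19 mm wide; open, the fingers measure 130 mm over their backs; the gripper's body (75 mm by 190 mm) begins 47 mm behind the grasp point.
Start: joints at [1.195, 0.342, 1.524, -0, 1.275, -0.146], TCP at [119.569, 511.222, 226.741] pointing down, gripper open.
Joint ranges: [-2.53, 2.53], [-0.77, 2.02], [0.04, 2.7], [-1, 4.14], [0.28, 2.66], [-3.11, 3.11]. Speed limits (rad/s): [2.57, 2.57, 3.14, 3.14, 3.14, 3.14].

INTERFACE

Orientations are given as [roll, pitch, yaw] about the fixed x, y, z axes, in that order (R = Rz(yaw) Ry(pitch) Rx(roll)).
In Python, from plant import get_obs, vision, workorder gives the robot as it stands.
- The arm moves only by the shell command python3 -m pendant 'ROWS' [OPENING]. ROWS is a JSON object of lists of equal length, an entry for each row: "dp": the shift along the tool's x, y, z in m, a list of three; "rotation": the turn, a rotation vector about the tool's x, y, z in rad, a list of three. A call has 1 to 8 rows; each row is the pose to reach, as a shift and turn from the pose commanded when the call began, along the tool's axes at that moment; what a row does not reach only later rows make up. A row lasts 1/8 s, in which the tool goes at most 62.5 mm and 10.7 degrees, less where a joint would pass 70% of its speed; a pose out of reach is approached as far as the arm can. A call with a gripper value outside its range is refused whole. OPENING is the finger opening in m, from 0 to 0.0918, set as the call begins (- or left out, the last holds). The fingers move at their own pace and stop on an object; the grip force is fixed at half the most. Time passes only in rows, so rows that repeat a pose let the fingers close. It gives the time, the measured TCP pose, the force, the opening and the grip force at its end, in the units of the state.
- get_obs(): the state, without advancing time (a new reading comes with each control period).
- vision.capture(name): name is "scene" or "top" or "wrist"; returns a dict with "pixels" (480x640x3 uint8, red, green, blue), "vfov" (degrees; the focal length in pixels is half the picture's height over the tangent of half this angle, whatever the lens; pixels are square), "cx", "cy" (the principal point, pixels), "dist" ([k1, k2, p1, p2, k3] as OpenCV has them; the pictures are not rectified), "pose" (4x4, takes a point from camera to world coordinates); the wrist camera has in their place "T_tool_cam" (4x4, takes a point from camera to tool coordinates, whose origin is the TCP and whose axes are the flange's). Camera axes: x right, y up, looking along -z (the intrinsics and any distortion apply to the point x, -y, -z); pixel columns grow to the right and rows downward; lengths in mm; the calibration is good to about 2 mm. A picture is of the moment at which its call begins: read the wrist's pose just before it. There is no depth.
- workorder.close_job(): hands the job in; it is judged then, once.
The state is a dict: "time": time; "joint_positions": joint angles; "dq": joint speeds; "tau": joint torques, N m; "tool_pos": TCP position; "tcp_rot": TCP orientation; "contact_force": force on the tool from outside, world axes, zero at the start; "moment": the same for the moment, N m; "grip_width": finger opening in mm; "finger_force": force on a finger pad.
Only numpy, scipy, OpenCV 4.12 (cv2) and the standard library are available. Lean on these libraries where they do the work, as an engineer would, in place of code of your own. Each camera call takes 0.05 s, during which the arm holds its last target. There are 200 camera calls.

TASK

Gauge every coloured specimen plate on the blue mat, taking those present in the order red, yellow, blue: slide the plate flat on the black stage until its white dot lies right under the needle tip, let go of it, and press the green button fully down for about half a second. Stand each gauged plate on its long edge in a slot of the wooden rack, its back leaning on the white ribs and its fin towards the rack's open front, one plate to a slot, and finish with all of them there and released. Do not bump the needle stand or shove or knock over the dish, bowl, beaker or jar.

Things in the scene. Friction and masses are not known exactly. Their poses are not given: they have to be found in the camera images.
- plate_red: Red plastic plate 170 x 70 x 8 mm (x, y, z), 0.15 kg, face up at the start; may be absent. Origin: centre of its underside, z out of the upper face. On that face a grip fin of the same colour, 14 mm (x) by 36 mm (y), z from 8 to 58 mm, centred at x = -45, y = 0 mm: pinch it across its 14 mm (fingers close along the plate's x); the tool may lean to either side along y. White dot at x = +60 mm.
- plate_yellow: Yellow plastic plate 170 x 70 x 8 mm (x, y, z), 0.15 kg, face up at the start; may be absent. Origin: centre of its underside, z out of the upper face. On that face a grip fin of the same colour, 14 mm (x) by 36 mm (y), z from 8 to 58 mm, centred at x = -45, y = 0 mm: pinch it across its 14 mm (fingers close along the plate's x); the tool may lean to either side along y. White dot at x = +60 mm.
- plate_blue: Blue plastic plate 170 x 70 x 8 mm (x, y, z), 0.15 kg, face up at the start; may be absent. Origin: centre of its underside, z out of the upper face. On that face a grip fin of the same colour, 14 mm (x) by 36 mm (y), z from 8 to 58 mm, centred at x = -45, y = 0 mm: pinch it across its 14 mm (fingers close along the plate's x); the tool may lean to either side along y. White dot at x = +60 mm.
- dot_red (a point): Centre of the marked spot on the red plate: a white dot 12 mm across in a black ring 22 mm across, on the upper face (plate frame x +60, y 0, z 8 mm).
- dot_yellow (a point): Centre of the marked spot on the yellow plate: a white dot 12 mm across in a black ring 22 mm across, on the upper face (plate frame x +60, y 0, z 8 mm).
- dot_blue (a point): Centre of the marked spot on the blue plate: a white dot 12 mm across in a black ring 22 mm across, on the upper face (plate frame x +60, y 0, z 8 mm).
- stage: Black flat stage fixed to the bench, 240 x 120 x 6 mm (x, y, z), on which a plate is slid to be gauged; origin: centre of its underside; x points away from the robot, towards the gauge's column. White hairlines cross at x = +40 mm, y = 0, straight below the needle tip.
- gauge: Needle stand, fixed, not to be bumped: a brass needle 8 mm thick hangs from a dark chuck (22 mm across, 70 to 120 mm above the bench) on a white arm (26 mm wide, 92 to 114 mm above the bench) that runs along +x to a column 130 mm beyond the needle (28 mm thick, foot from 95 mm on, display on top, 180 mm high in all). Origin: on the bench under the tip; axes as the stage's.
- tip (a point): The needle's tip, 24 mm above the bench, 18 mm above the stage, 10 mm above a plate lying on the stage: a plate is slid in under it. The fin cannot pass under it; a gripper pointing down on the fin clears it when the dot is under it and the fin, then 105 mm from it, is on the stage's -x side. Do not lift a plate from under it.
- button_top (a point): Middle of the top of the green push button, 40 mm across, on a grey housing beside the stage; its spring needs about 5 N to go fully down, its whole travel is 10 mm.
- button (a joint): Travel of the green button in m: 0 released, 0.010 fully pressed (pressed counts from about 0.006).
- rack: Pale wooden rack fixed to the bench, 280 x 240 mm (x, y), floor 8 mm thick, side walls 34 mm high, 224 mm apart. Origin: centre of its underside; +x is its back, -x its open front, towards the robot. Three slots along y, 85 mm apart, at x = -75, 10, 95 mm. Fins stick out 50 mm to the front, so a plate is easiest put in while the slots before it are empty (back slot first).
- slot0 (a point): The rack's front slot: the middle, on the rack's floor, of the foot line of its ribs (axes as the rack's). Two white ribs (14 mm wide, at y = +-55 mm, 45 mm long) lean back (to +x) 25 degrees from vertical; parallel to them, 12.5 mm in front, a lip along y, its top 23 mm above the rack's floor. A plate goes in along that slope, on a long edge, fin in front.
- slot1 (a point): The rack's middle slot: the middle, on the rack's floor, of the foot line of its ribs (axes as the rack's). Two white ribs (14 mm wide, at y = +-55 mm, 45 mm long) lean back (to +x) 25 degrees from vertical; parallel to them, 12.5 mm in front, a lip along y, its top 23 mm above the rack's floor. A plate goes in along that slope, on a long edge, fin in front.
- slot2 (a point): The rack's back slot: the middle, on the rack's floor, of the foot line of its ribs (axes as the rack's). Two white ribs (14 mm wide, at y = +-55 mm, 45 mm long) lean back (to +x) 25 degrees from vertical; parallel to them, 12.5 mm in front, a lip along y, its top 23 mm above the rack's floor. A plate goes in along that slope, on a long edge, fin in front.
- mat: Blue mat fixed to the bench, 300 x 220 x 3 mm, on which the plates lie side by side at the start, about 95 mm apart along its x; origin: centre of its underside.
- dish: White shallow dish, 60 mm across, 16 mm high; bystander.
- bowl: Blue bowl, 60 mm across, 25 mm high; bystander.
- beaker: Glass beaker, 80 mm across, 100 mm high; bystander.
- jar: Glass jar, 72 mm across, 90 mm high; bystander.
Mind the look-alikes: they are no part of the job. Of the things that look like the plate_red, the larger one is meant.

How it is judged (in metres and radians):
On the way, in this order (a step that is already met when the one before it is completed fails the run):
1. the red plate (if present) lies flat on the stage with its white dot under the needle tip (within 6 mm), not touched by the fingers, while the green button is pressed down (6 mm or more) (horizontal distance between dot_red and tip below 0.006 m and angle between plate_red's own z axis and vertical below 0.08 rad and contact force between the fingers and plate_red below 0.5 N and z of dot_red in the frame of stage below 0.018 m and z of button_top in the frame of plate_red below 0.014 m), for 0.1 s.
2. the yellow plate (if present) lies flat on the stage with its white dot under the needle tip (within 6 mm), not touched by the fingers, while the green button is pressed down (6 mm or more) (horizontal distance between dot_yellow and tip below 0.006 m and angle between plate_yellow's own z axis and vertical below 0.08 rad and contact force between the fingers and plate_yellow below 0.5 N and z of dot_yellow in the frame of stage below 0.018 m and z of button_top in the frame of plate_yellow below 0.014 m), for 0.1 s.
3. the blue plate (if present) lies flat on the stage with its white dot under the needle tip (within 6 mm), not touched by the fingers, while the green button is pressed down (6 mm or more) (horizontal distance between dot_blue and tip below 0.006 m and angle between plate_blue's own z axis and vertical below 0.08 rad and contact force between the fingers and plate_blue below 0.5 N and z of dot_blue in the frame of stage below 0.018 m and z of button_top in the frame of plate_blue below 0.014 m), for 0.1 s.
At the end, for the whole second after the job is handed in: Every plate present stands at rest on a long edge in a slot of the rack, leaning back on its ribs, fin to the front (its face 10 to 40 degrees from vertical, within 45 mm of the rack's middle sideways), released ((x of plate_red in the frame of slot0 between -0.008 and 0.036 m or x of plate_red in the frame of slot1 between -0.008 and 0.036 m or x of plate_red in the frame of slot2 between -0.008 and 0.036 m) and y of plate_red in the frame of rack between -0.045 and 0.045 m and z of plate_red in the frame of rack between 0.025 and 0.05 m and angle between plate_red's own z axis and vertical between 0.87 and 1.4 rad and angle between plate_red's own x axis and vertical between 1.4 and 1.75 rad and linear speed of each of plate_red, plate_yellow, plate_blue below 0.02 m/s and (x of plate_yellow in the frame of slot0 between -0.008 and 0.036 m or x of plate_yellow in the frame of slot1 between -0.008 and 0.036 m or x of plate_yellow in the frame of slot2 between -0.008 and 0.036 m) and y of plate_yellow in the frame of rack between -0.045 and 0.045 m and z of plate_yellow in the frame of rack between 0.025 and 0.05 m and angle between plate_yellow's own z axis and vertical between 0.87 and 1.4 rad and angle between plate_yellow's own x axis and vertical between 1.4 and 1.75 rad and (x of plate_blue in the frame of slot0 between -0.008 and 0.036 m or x of plate_blue in the frame of slot1 between -0.008 and 0.036 m or x of plate_blue in the frame of slot2 between -0.008 and 0.036 m) and y of plate_blue in the frame of rack between -0.045 and 0.045 m and z of plate_blue in the frame of rack between 0.025 and 0.05 m and angle between plate_blue's own z axis and vertical between 0.87 and 1.4 rad and angle between plate_blue's own x axis and vertical between 1.4 and 1.75 rad); the robot touches nothing.
It fails at once if the needle stand is bumped (more than 4 N) (contact force between gauge and anything else above 4 N).
It fails at once if the dish, bowl, beaker or jar is shoved more than 50 mm or knocked over (distance of any of dish, bowl, beaker, jar from where it was at the start of the episode above 0.05 m or angle between any of dish, bowl, beaker, jar's own z axis and vertical above 0.6 rad).
Of plate_red, plate_yellow, plate_blue only 2 to 3 are there at a start; the rules pass over those that are not, and their reading is None.
At some moment in a run one of plate_red, plate_yellow, plate_blue may be knocked a few centimetres aside while the robot is not near it.
It also fails if it takes over 210 s, if anything falls off the work surface, if the arm or the gripper's body presses on something with over 40 N, if the wrist force passes 120 N, or if a joint passes its speed limit or range.

## Working session

There is one attempt and no reset: what is moved stays moved. The work goes in short steps, Python scripts to look and compute and a shell command to move; the robot and the scene stay as the last step left them, time stands still between calls to the robot, and variables do not carry over. Pictures are saved under pics/ and viewed, at most 14 in all, crops included, and the job is handed in when it is done.

```bash
mkdir -p pics; ls
python3 - <<'E'
from plant import get_obs, vision
import cv2,pickle
print(get_obs())
for n in ["scene","top","wrist"]:
    c=vision.capture(n); pickle.dump(c,open(f"{n}0.pkl","wb")); cv2.imwrite(f"pics/{n}0.png",c["pixels"][...,::-1])
    print(n,{k:v for k,v in c.items() if k!="pixels"})
E
```

```text
pics
{'time': 0.0, 'joint_positions': array([ 1.19499553e+00,  3.42738341e-01,  1.52502990e+00, -1.51819889e-05,
        1.27538193e+00, -1.45988864e-01]), 'dq': array([-0.00053367, -0.00085134, -0.00111084,  0.00021202,  0.00047484,
       -0.00192021]), 'tau': array([ 2.36721098e-04, -4.31238914e+01, -2.44219226e+01,  7.18901306e-02,
        5.56211499e-02, -1.09521932e-04]), 'tool_pos': array([119.41753413, 510.81817924, 226.03235635]), 'tcp_rot': array([-3.14004959e+00, -2.12210201e-04,  2.91178498e+00]), 'contact_force': array([-0.41754975, -0.62175607,  0.06601711]), 'moment': array([0.04548038, 0.02668025, 0.03050661]), 'finger_force': 0.0, 'grip_width': 91.66831581785947}
scene {'vfov': 43.61106928269707, 'cx': 307.1272718128785, 'cy': 249.18642058710128, 'dist': array([-0.14286265,  0.        ,  0.        ,  0.        ,  0.        ]), 'pose': array([[-5.90688961e-02, -7.77704379e-01,  6.25848835e-01,
         1.46171638e+03],
       [ 9.98252078e-01, -4.72190256e-02,  3.55408590e-02,
         4.61469321e+00],
       [ 1.91169046e-03,  6.26854259e-01,  7.79134188e-01,
       
[... 438 characters left out ...]
5e+01],
       [ 1.89931314e-02,  9.52050759e-02,  9.95276471e-01,
         1.26949024e+03],
       [ 0.00000000e+00,  0.00000000e+00,  0.00000000e+00,
         1.00000000e+00]])}
wrist {'vfov': 70.69964476469644, 'cx': 322.8419898703684, 'cy': 244.180009751083, 'dist': array([-0.06596343,  0.        ,  0.        ,  0.        ,  0.        ]), 'T_tool_cam': array([[-2.06987084e-04,  9.50738995e-01,  3.09992453e-01,
         8.45096129e+01],
       [ 9.99999888e-01,  6.48057517e-05,  4.68958854e-04,
        -4.45623088e-02],
       [ 4.25768175e-04,  3.09992515e-01, -9.50738902e-01,
        -1.57292264e+02],
       [ 0.00000000e+00,  0.00000000e+00,  0.00000000e+00,
         1.00000000e+00]])}
```

View pics/top0.png

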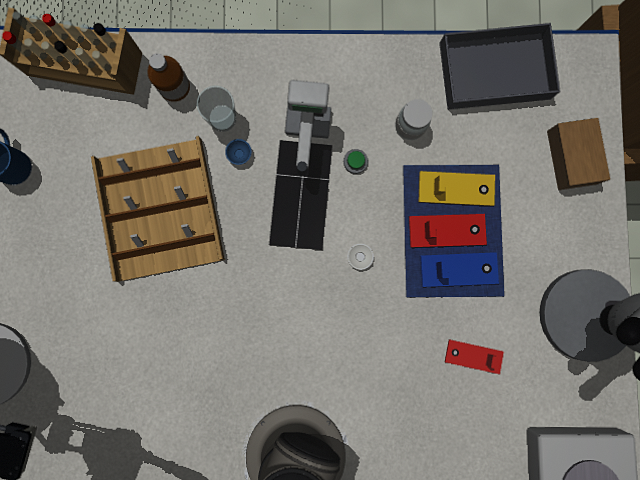

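View pics/scene0.png

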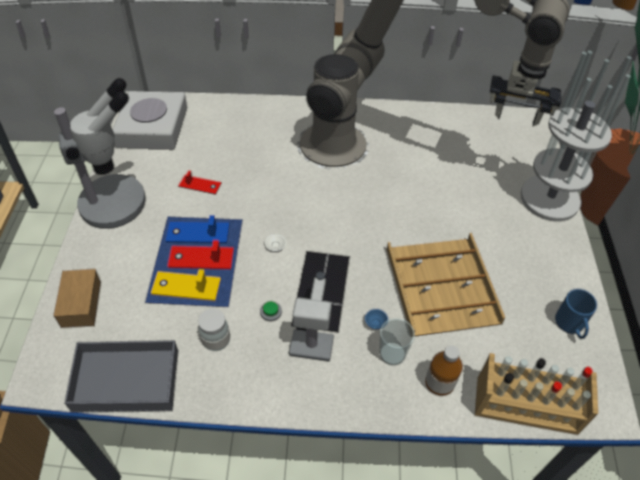

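The top picture shows all three plates on the mat: yellow about (457,189), red (448,231), blue (460,270), with fins left and dots right. The small red look-alike is at (474,357). Other positions: stage cross about (302,177), button (356,160), rack around (160,210), and the bystanders nearby. The scene picture agrees.

```bash
cat > h.py <<'E'
import numpy as np, cv2, pickle
from scipy.spatial.transform import Rotation as Ro
from plant import get_obs, vision
def K(c):
    f=240/np.tan(np.radians(c["vfov"])/2); return np.array([[f,0,c["cx"]],[0,f,c["cy"]],[0,0,1]])
def tool():
    o=get_obs(); T=np.eye(4); T[:3,:3]=Ro.from_euler("xyz",o["tcp_rot"]).as_matrix(); T[:3,3]=o["tool_pos"]; return T
def cap(n,save=None):
    T=tool(); c=vision.capture(n)
    if "pose" not in c: c["pose"]=T@c["T_tool_cam"]
    if save: cv2.imwrite(f"pics/{save}.png",c["pixels"][...,::-1])
    return c
def cast(c,px,z):
    u=cv2.undistortPoints(np.float64(px).reshape(-1,1,2),K(c),c["dist"]).reshape(-1,2)
    d=np.c_[u[:,0],-u[:,1],-np.ones(len(u))]@c["pose"][:3,:3].T; o=c["pose"][:3,3]
    return o+d*((z-o[2])/d[:,2])[:,None]
def proj(c,P):
    q=(np.float64(P).reshape(-1,3)-c["pose"][:3,3])@c["pose"][:3,:3]
    return cv2.projectPoints(q*[1,-1,-1],np.zeros(3),np.zeros(3),K(c),c["dist"])[0].reshape(-1,2)
def mask(c,col):
    h,s,v=cv2.split(cv2.cvtColor(c["pixels"],cv2.COLOR_RGB2HSV))
    lo={"red":((h<8)|(h>172))&(s>150)&(v>70),"yellow":(h>20)&(h<32)&(s>150)&(v>80),"blue":(h>105)&(h<122)&(s>150)&(v>120),
        "green":(h>50)&(h<80)&(s>120)&(v>60),"wood":(h>8)&(h<22)&(s>80)&(v>60)}[col]
    return lo.astype(np.uint8)*255
def plates(c,z):
    """largest blob of each colour -> rect centre/size/angle on plane z, and white-dot point"""
    out={}
    for col in("red","yellow","blue"):
        ct=max(cv2.findContours(mask(c,col),cv2.RETR_EXTERNAL,cv2.CHAIN_APPROX_NONE)[0],key=cv2.contourArea)
        P=cast(c,ct[:,0],z)[:,:2]; r=cv2.minAreaRect(np.float32(P))
        m=np.zeros((480,640),np.uint8); cv2.drawContours(m,[cv2.convexHull(ct)],0,255,-1)
        w=((c["pixels"].min(2)>120)&(m>0)).astype(np.uint8); n,l,st,ce=cv2.connectedComponentsWithStats(w)
        d=cast(c,[ce[1+np.argmax(st[1:,4])]],z)[0,:2] if n>1 else None
        out[col]=(r,d,st[1:,4].max() if n>1 else 0)
    return out
def go(p,a,yaw=None):
    """a = 3x3 target rotation or None; prints dp (m), rotvec in tool axes"""
    T=tool(); R=T[:3,:3]; dp=R.T@(np.array(p)-T[:3,3])/1000
    rv=Ro.from_matrix(R.T@a).as_rotvec() if a is not None else np.zeros(3)
    print("dp",dp.round(4).tolist(),"rot",rv.round(4).tolist())
E
python3 - <<'E'
from h import *
c=pickle.load(open("top0.pkl","rb")); s=pickle.load(open("scene0.pkl","rb"))
for n,cc in(("top",c),("scene",s)):
    for k,v in plates(cc,11).items(): print(n,k,np.round(v[0][0],1),np.round(v[0][1],1),round(v[0][2],1),v[1],v[2])
    g=cv2.findContours(mask(cc,"green"),0,1)[0]; g=max(g,key=cv2.contourArea); r=cv2.minEnclosingCircle(g); print("button px",r)
    for z in(20,30,40,50): print(z,cast(cc,[r[0]],z).round(1))
p=c["pixels"][...,::-1]
cv2.imwrite("pics/rackc.png",cv2.resize(p[130:290,80:240],None,fx=3.7,fy=3.7,interpolation=cv2.INTER_CUBIC))
cv2.imwrite("pics/stagec.png",cv2.resize(p[70:270,240:400],None,fx=3,fy=3,interpolation=cv2.INTER_CUBIC))
E
```

```text
top red [ 489.3 -340. ] [ 70.3 171.2] 1.6 [ 491.06086539 -400.29077173] 18
top yellow [ 584.7 -362.7] [170.5  70.2] 86.9 [ 581.9994668  -423.85430613] 16
top blue [ 401.6 -364.5] [ 68.1 167.2] 2.3 [ 403.90563082 -424.37038392] 18
button px ((355.846923828125, 159.2346954345703), 8.342093467712402)
20 [[ 648.9 -135.6   20. ]]
30 [[ 646.6 -134.7   30. ]]
40 [[ 644.2 -133.8   40. ]]
50 [[ 641.9 -133.    50. ]]
scene red [ 480.5 -339.2] [ 92.8 170.5] 3.6 [ 488.82628826 -398.7574696 ] 13
scene yellow [ 574.3 -360.9] [170.2  93. ] 86.9 [ 579.88327245 -421.8370247 ] 15
scene blue [ 389.3 -364.6] [ 92.3 174. ] 3.4 [ 345.13721698 -351.13404932] 13
button px ((270.1071472167969, 308.0), 7.17724609375)
20 [[ 646.4 -133.8   20. ]]
30 [[ 652.9 -132.7   30. ]]
40 [[ 659.3 -131.6   40. ]]
50 [[ 665.8 -130.5   50. ]]
```

View pics/rackc.png

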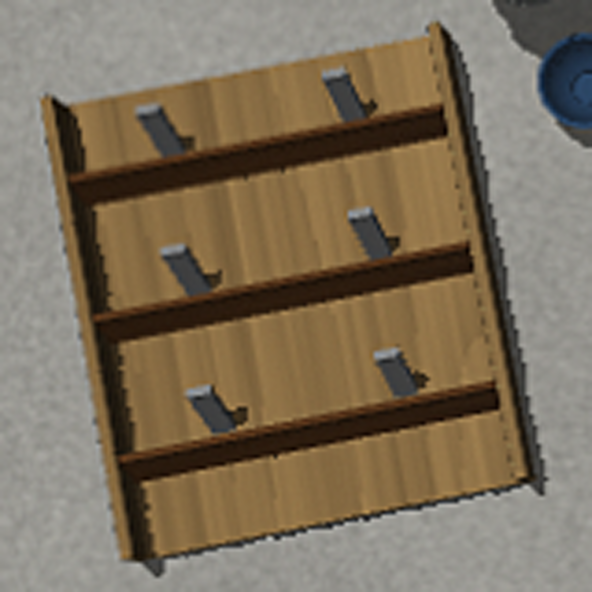

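View pics/stagec.png

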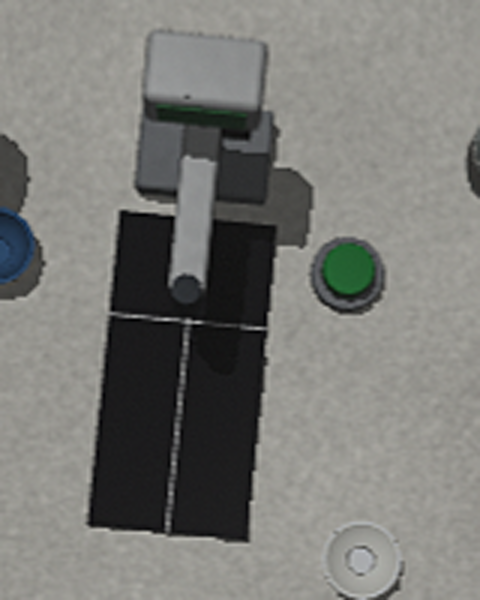

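The rack crop shows the wall-top corners at about (127,558), (47,100), (435,28) and (525,480), and the six ribs. In the stage crop the cross is at (187,322), the near corners at (90,523) and (248,541), and the button at (348,268).

Run:
```python
from h import *
c=pickle.load(open("top0.pkl","rb")); s=pickle.load(open("scene0.pkl","rb"))
st=np.array([[187,322],[110,314],[268,328],[168,533],[90,523],[248,541],[120,211],[275,227]])/3+[239.7,69.7]
P=cast(c,st,6)[:,:2]; print("stage",P.round(1).tolist())
print("sizes",np.linalg.norm(P[4]-P[5]),np.linalg.norm(P[6]-P[7]),np.linalg.norm(P[4]-P[6]),np.linalg.norm(P[5]-P[7]),"yaw",[np.degrees(np.arctan2(*(d[::-1]))).round(2) for d in(P[6]-P[4],P[7]-P[5],P[0]-P[3])], "centre",P[4:].mean(0))
y=np.arctan2(*(((P[6]-P[4])+(P[7]-P[5]))[::-1])); print("cross from centre",P[4:].mean(0)+40*np.array([np.cos(y),np.sin(y)]))
rk=np.array([[127,558],[47,100],[435,28],[527,480]])/3.7+[79.6,129.6]
for z in(34,42):
    Q=cast(c,rk,z)[:,:2]; print(z,"rack",Q.round(1).tolist(),"c",Q.mean(0).round(1),[np.linalg.norm(Q[i]-Q[(i+1)%4]).round(1) for i in range(4)],[np.degrees(np.arctan2(*((Q[j]-Q[i])[::-1]))).round(2) for i,j in((0,1),(3,2))])
q=np.array([[150,108],[335,70],[175,249],[361,212],[200,390],[387,352]])/3.7+[79.6,129.6]
print("rib tops",cast(c,q,8+45*np.cos(np.radians(25)))[:,:2].round(1).tolist())
p=s["pixels"][...,::-1]
cv2.imwrite("pics/scenec.png",cv2.resize(p[225:365,255:505],None,fx=3.2,fy=3.2,interpolation=cv2.INTER_CUBIC))
```

```text
stage [[611.3, -14.4], [617.4, 43.6], [606.6, -75.5], [451.8, 0.1], [459.4, 58.2], [445.6, -59.5], [696.6, 36.2], [684.2, -81.3]]
sizes 118.50402836071122 118.11982309281015 238.14034046401338 239.67108031003596 yaw [np.float64(-5.31), np.float64(-5.22), np.float64(-5.2)] centre [571.45553952 -11.61310231]
cross from centre [611.28682349 -15.28309104]
34 rack [[380.0, 390.1], [650.8, 444.4], [695.2, 217.2], [424.3, 159.6]] c [537.6 302.8] [np.float64(276.2), np.float64(231.5), np.float64(277.0), np.float64(234.7)] [np.float64(11.33), np.float64(12.0)]
42 rack [[379.9, 387.4], [648.9, 441.4], [693.1, 215.6], [423.8, 158.4]] c [536.4 300.7] [np.float64(274.4), np.float64(230.0), np.float64(275.2), np.float64(233.2)] [np.float64(11.33), np.float64(12.0)]
rib tops [[642.8, 379.3], [665.8, 272.4], [559.2, 362.8], [581.1, 255.8], [476.6, 346.4], [498.5, 239.4]]
```

View pics/scenec.png

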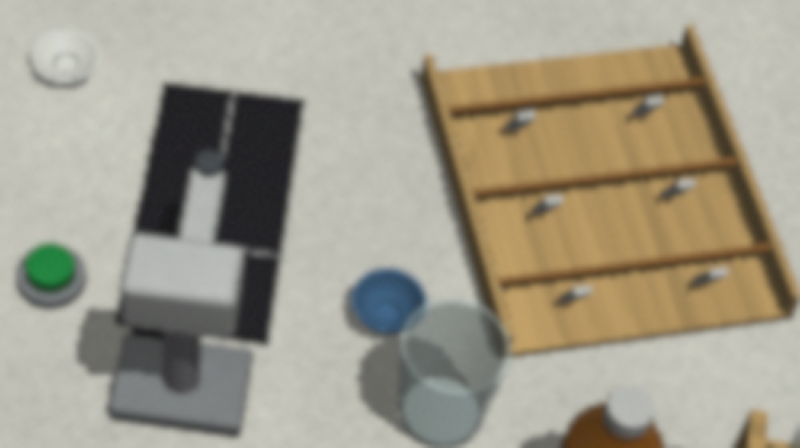

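The scene crop confirms the layout. The stage sizes (118 x 239) and the rib spacing (170 mm over two slots) match what is given. Next I'll take a closer look at the rack with the wrist camera.

Run:
```python
from h import *
go([500,294,220],Ro.from_euler("xyz",[np.pi,0,np.pi+np.radians(11.6)]).as_matrix())
```

```text
dp [-0.4199, -0.1245, 0.0063] rot [-0.0011, -0.0004, -0.4323]
```

```bash
python3 -m pendant '{"dp":[[-0.05,-0.015,0.002],[-0.1,-0.03,0.003],[-0.16,-0.047,0.004],[-0.22,-0.065,0.005],[-0.28,-0.083,0.006],[-0.34,-0.1,0.006],[-0.39,-0.115,0.006],[-0.42,-0.1245,0.006]],"rotation":[[0,0,-0.06],[0,0,-0.12],[0,0,-0.18],[0,0,-0.24],[0,0,-0.3],[0,0,-0.36],[0,0,-0.4],[0,0,-0.432]]}' -
python3 -m pendant '{"dp":[[0,0,0],[0,0,0]],"rotation":[[0,0,0],[0,0,0]]}'
python3 - <<'E'
from h import *
c=cap("wrist","w1"); pickle.dump(c,open("w1.pkl","wb")); print(get_obs()["tool_pos"],get_obs()["joint_positions"])
E
```

```text
time: 1.15
tool_pos: [502.1, 292.5, 220.1]
tcp_rot: [-3.141, -0.001, -2.94]
contact_force: [-0.6, 0.6, -0.0]
grip_width: 92.0
finger_force: 0.0
time: 1.4
tool_pos: [499.4, 294.6, 220.4]
tcp_rot: [3.141, -0.001, -2.94]
contact_force: [0.5, 0.0, 0.4]
grip_width: 91.8
finger_force: 0.0
[499.16376388 294.92912643 220.61314321] [ 4.01276196e-01  4.47909762e-01  1.37710719e+00  4.24826146e-04
  1.31727451e+00 -1.37242539e+00]
```

View pics/w1.png

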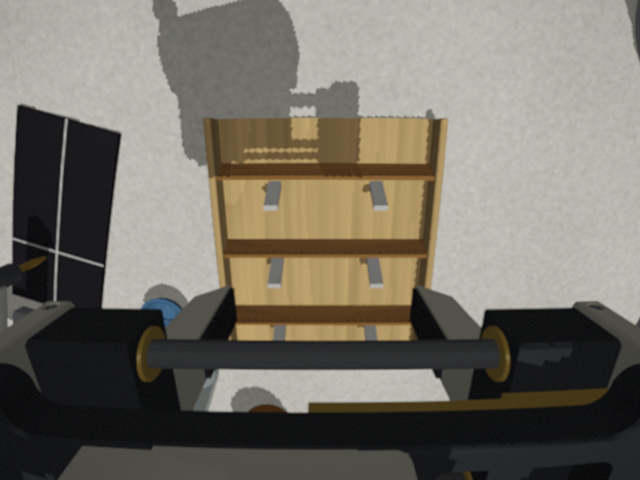

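The wrist view shows the rack's front edge at row 119, with corners at (205,119) and (447,119). Lip top strips are at rows 178, 255 and 321, rib tips at (271,207), (381,207), (276,283) and (376,283), and the stage cross at (57,253).

Run:
```python
from h import *
c=pickle.load(open("w1.pkl","rb"))
u=np.array([np.cos(np.radians(11.6)),np.sin(np.radians(11.6))]); v=np.array([-u[1],u[0]]); O=np.array([539,303])
def loc(p): d=p[:,:2]-O; return np.c_[d@u,d@v].round(1).tolist()
print("cross",cast(c,[[57,253]],6).round(1))
print("corners34",loc(cast(c,[[205,119],[447,119]],34)))
print("riptips",loc(cast(c,[[271,207],[381,207],[276,283],[376,283]],48.8)))
# vertical brightness profiles in mid rack
g=c["pixels"].astype(int).mean(2)
for x in (310,345): print(x,[(r,int(g[r,x-3:x+4].mean())) for r in list(range(158,184))+list(range(236,262))])
p=c["pixels"][110:330,195:455][...,::-1]; cv2.imwrite("pics/w1c.png",cv2.resize(p,None,fx=2.7,fy=2.7,interpolation=cv2.INTER_CUBIC))
# top camera lips
t=pickle.load(open("top0.pkl","rb"))
print("top lip1 top-edge back/front z31",loc(cast(t,np.array([[97,318],[470,245],[97,326],[470,252]])/3.7+[79.6,129.6],31)))
```

```text
cross [[611.  -13.7   6. ]]
corners34 [[-140.9, -114.5], [-140.8, 120.1]]
riptips [[-56.8, -51.7], [-56.7, 57.1], [25.3, -50.3], [25.4, 56.1]]
310 [(158, 92), (159, 117), (160, 140), (161, 143), (162, 124), (163, 86), (164, 59), (165, 57), (166, 59), (167, 59), (168, 58), (169, 56), (170, 57), (171, 56), (172, 55), (173, 53), (174, 57), (175, 73), (176, 87), (177, 92), (178, 96), (179, 116), (180, 138), (181, 146), (182, 145), (183, 145), (236, 147), (237, 144), (238, 126), (239, 88), (240, 60), (241, 58), (242, 60), (243, 59), (244, 58), (245, 58), (246, 57), (247, 57), (248, 56), (249, 56), (250, 55), (251, 53), (252, 52), (253, 56), (254, 72), (255, 88), (256, 97), (257, 115), (258, 134), (259, 144), (260, 146), (261, 145)]
345 [(158, 88), (159, 88), (160, 88), (161, 87), (162, 78), (163, 62), (164, 53), (165, 52), (166, 52), (167, 53), (168, 52), (169, 50), (170, 50), (171, 49), (172, 49), (173, 48), (174, 49), (175, 58), (176, 75), (177, 90), (178, 96), (179, 113), (180, 137), (181, 149), (182, 151), (183, 151), (236, 151), (237, 149), (238, 130), (239, 91), (240, 61), (241, 58), (242, 59), (243, 59), (244, 59), (245, 58), (246, 57), (247, 57), (248, 55), (249, 55), (250, 54), (251, 54), (252, 52), (253, 57), (254, 73), (255, 88), (256, 99), (257, 118), (258, 139), (259, 149), (260, 150), (261, 149)]
top lip1 top-edge back/front z31 [[4.5, 111.1], [3.3, -110.6], [-0.2, 111.9], [-0.9, -109.8]]
```

View pics/w1c.png

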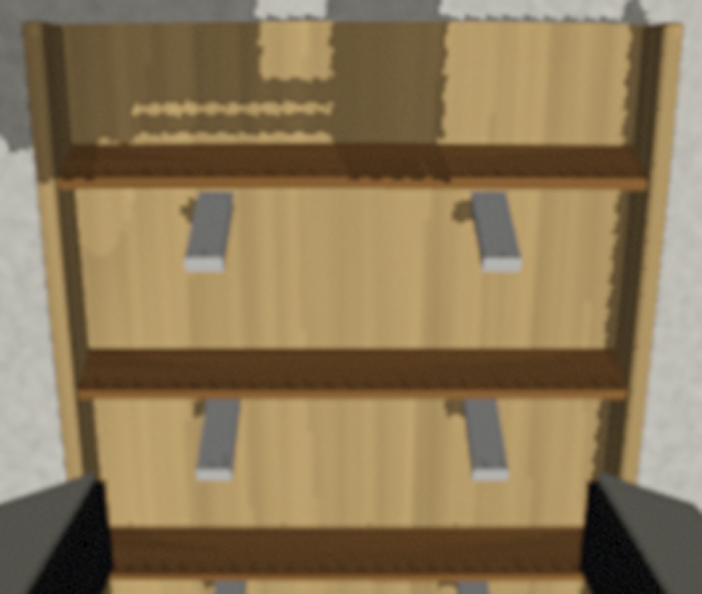

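Run:
```python
from h import *
c=pickle.load(open("w1.pkl","rb"))
u=np.array([np.cos(np.radians(11.6)),np.sin(np.radians(11.6))]); v=np.array([-u[1],u[0]]); O=np.array([539,303])
def X(r,z,x=325): d=cast(c,[[x,r]],z)[0,:2]-O; return (d@u).round(1)
s,t=np.sin(np.radians(25)),np.tan(np.radians(25))
for n,x0,rows in(("slot0",-75,(163,175,179,205.2)),("slot1",10,(239,254,257.5,283))):
    print(n,"lipfoot",X(rows[0],8)-x0,"liptop front",X(rows[1],31)-x0,"liptop back",X(rows[2],31)-x0,"exp",round(23*t-12.5/np.cos(np.radians(25)),1),"ribtop front",X(rows[3],48.8)-x0,"exp",round(45*s,1))
p=c["pixels"]
```

```text
slot0 lipfoot -21.099999999999994 liptop front -11.0 liptop back -7.0 exp -3.1 ribtop front 16.5 exp 19.0
slot1 lipfoot -21.1 liptop front -11.1 liptop back -7.0 exp -3.1 ribtop front 15.3 exp 19.0
```

```bash
cat >> h.py <<'E'
def Ry(yaw,lean=0):
    """tool down at yaw (deg); lean (deg): body tilts about tool y, away from tool x"""
    return Ro.from_euler("xyz",[np.pi,0,np.radians(yaw)]).as_matrix()@Ro.from_euler("y",lean,degrees=True).as_matrix()
def chain(*poses):
    T=tool(); p0,R0=T[:3,3],T[:3,:3]
    for p,R in poses:
        print("dp",(R0.T@(np.array(p)-p0)/1000).round(4).tolist(),"rot",Ro.from_matrix(R0.T@R).as_rotvec().round(4).tolist()); p0,R0=np.array(p),R
E
python3 - <<'E'
from h import *
chain(([480,100,220],Ry(109)),([480,-100,220],Ry(30)),([488,-295,140],Ry(1.6)))
R=Ry(0,40); print((-R[:,2]).round(2))
E
```

```text
dp [0.058, -0.1871, 0.0006] rot [-0.0003, -0.0008, 1.442]
dp [-0.1891, -0.0651, -0.0] rot [0.0, -0.0, 1.3788]
dp [-0.0906, 0.1729, 0.08] rot [-0.0, -0.0, 0.4957]
[-0.64  0.    0.77]
```

```bash
python3 -m pendant '{"dp":[[0.007,-0.023,0],[0.014,-0.046,0],[0.021,-0.07,0],[0.029,-0.094,0],[0.036,-0.117,0],[0.043,-0.14,0],[0.05,-0.164,0],[0.058,-0.187,0]],"rotation":[[0,0,0.18],[0,0,0.36],[0,0,0.54],[0,0,0.72],[0,0,0.9],[0,0,1.08],[0,0,1.26],[0,0,1.442]]}' 0.09 | head -3
python3 -m pendant '{"dp":[[-0.024,-0.008,0],[-0.047,-0.016,0],[-0.071,-0.024,0],[-0.095,-0.032,0],[-0.118,-0.04,0],[-0.142,-0.049,0],[-0.165,-0.057,0],[-0.189,-0.065,0]],"rotation":[[0,0,0.17],[0,0,0.34],[0,0,0.51],[0,0,0.69],[0,0,0.86],[0,0,1.03],[0,0,1.2],[0,0,1.379]]}' | head -3
python3 -m pendant '{"dp":[[-0.015,0.03,0.01],[-0.03,0.06,0.02],[-0.045,0.09,0.035],[-0.06,0.12,0.05],[-0.075,0.15,0.065],[-0.09,0.173,0.08],[-0.0906,0.173,0.08],[-0.0906,0.173,0.08]],"rotation":[[0,0,0.08],[0,0,0.16],[0,0,0.24],[0,0,0.32],[0,0,0.4],[0,0,0.496],[0,0,0.496],[0,0,0.496]]}'
python3 - <<'E'
from h import *
c=cap("wrist","w2"); pickle.dump(c,open("w2.pkl","wb"))
go([488,-295,26],Ry(1.6))
E
```

```text
time: 2.45
tool_pos: [480.1, 99.9, 221.0]
tcp_rot: [3.141, -0.0, 1.898]
time: 3.45
tool_pos: [480.6, -99.8, 221.0]
tcp_rot: [3.142, -0.0, 0.519]
time: 4.45
tool_pos: [489.0, -294.2, 141.2]
tcp_rot: [-3.141, -0.0, 0.029]
contact_force: [0.6, 0.4, 0.7]
grip_width: 90.2
finger_force: 0.0
dp [-0.0013, 0.0008, 0.1154] rot [-0.0, -0.0007, 0.0013]
```

View pics/w2.png

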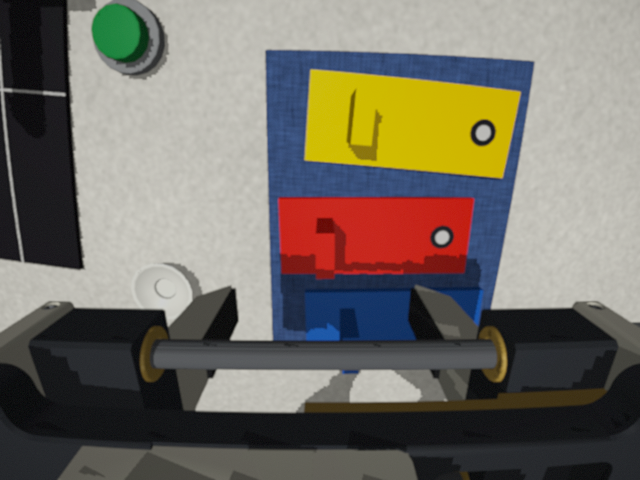

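The red fin (325,245) is centred between the fingers (about 230 and 420), with the dot at (442,237). Time to descend and grip.

```bash
python3 -m pendant '{"dp":[[0,0,0.03],[-0.001,0.001,0.06],[-0.0013,0.0008,0.09],[-0.0013,0.0008,0.105],[-0.0013,0.0008,0.115],[-0.0013,0.0008,0.115]],"rotation":[[0,0,0],[0,0,0],[0,0,0],[0,0,0],[0,0,0],[0,0,0]]}' 0.06
python3 -m pendant '{"dp":[[0,0,0],[0,0,0],[0,0,0],[0,0,0],[0,0,0],[0,0,0]],"rotation":[[0,0,0],[0,0,0],[0,0,0],[0,0,0],[0,0,0],[0,0,0]]}' 0
python3 -m pendant '{"dp":[[0,0,-0.015],[0,0,-0.04],[0,0,-0.07],[0,0,-0.095],[0,0,-0.1],[0,0,-0.1]],"rotation":[[0,0,0],[0,0,0],[0,0,0],[0,0,0],[0,0,0],[0,0,0]]}'
python3 - <<'E'
from h import *
a=Ry(84.75)
chain(([447,-120,126],a),([447,0.6,126],a),([447,0.6,31],a))
E
```

```text
time: 5.25
tool_pos: [487.7, -296.1, 25.8]
tcp_rot: [-3.141, -0.0, 0.027]
contact_force: [0.7, -0.1, -0.8]
grip_width: 59.9
finger_force: 0.0
time: 6.0
tool_pos: [487.5, -296.3, 25.7]
tcp_rot: [-3.141, -0.0, 0.027]
contact_force: [-0.1, -0.2, 0.4]
grip_width: 13.8
finger_force: 30.0
time: 6.75
tool_pos: [487.3, -296.2, 125.6]
tcp_rot: [-3.141, 0.0, 0.027]
contact_force: [0.3, 0.8, -1.7]
grip_width: 13.8
finger_force: 30.0
dp [-0.0355, -0.1772, -0.0004] rot [-0.0002, -0.0001, -1.4524]
dp [0.1201, -0.011, -0.0] rot [0.0, 0.0, 0.0]
dp [0.0, -0.0, 0.095] rot [0.0, 0.0, 0.0]
```

```bash
python3 -m pendant '{"dp":[[-0.004,-0.022,0],[-0.009,-0.044,0],[-0.013,-0.066,0],[-0.018,-0.088,0],[-0.022,-0.11,0],[-0.026,-0.133,0],[-0.031,-0.155,0],[-0.0355,-0.177,0]],"rotation":[[0,0,-0.18],[0,0,-0.36],[0,0,-0.54],[0,0,-0.72],[0,0,-0.9],[0,0,-1.08],[0,0,-1.26],[0,0,-1.452]]}' |head -3
python3 -m pendant '{"dp":[[0.02,-0.002,0],[0.05,-0.005,0],[0.08,-0.008,0],[0.11,-0.01,0],[0.12,-0.011,0],[0.12,-0.011,0.025],[0.12,-0.011,0.05],[0.12,-0.011,0.05]],"rotation":[[0,0,0],[0,0,0],[0,0,0],[0,0,0],[0,0,0],[0,0,0],[0,0,0],[0,0,0]]}'
python3 - <<'E'
from h import *
T=tool(); print(T[:3,3])
c=cap("top"); zt=T[2,3]-23+8
for z in(zt,): r=plates(c,z)["red"]; print(z,r)
go([447,0.6,31],Ry(84.75))
E
```

```text
time: 7.75
tool_pos: [446.2, -119.3, 124.5]
tcp_rot: [-3.139, -0.001, 1.48]
time: 8.75
tool_pos: [446.2, 0.0, 74.0]
tcp_rot: [-3.137, -0.0, 1.474]
contact_force: [0.4, -0.5, -1.8]
grip_width: 13.7
finger_force: 30.0
[4.46204271e+02 5.15907147e-03 7.39857088e+01]
58.98570877010799 (((216.3231658935547, -375.8556823730469), (116.9560317993164, 47.487831115722656), 77.53319549560547), array([ 224.82930242, -336.54497214]), np.int32(11))
dp [0.0007, -0.0002, 0.0441] rot [-0.0025, -0.0001, -0.0052]
```

```bash
python3 -m pendant '{"dp":[[0.0005,0,0.015],[0.0007,0,0.03],[0.0007,0,0.04],[0.0007,0,0.045],[0.0007,0,0.045]],"rotation":[[0,0,-0.002],[0,0,-0.004],[-0.002,0,-0.005],[-0.002,0,-0.005],[-0.002,0,-0.005]]}'
python3 - <<'E'
from h import *
c=cap("wrist","w3"); pickle.dump(c,open("w3.pkl","wb"))
s=cap("scene"); cv2.imwrite("pics/s3.png",cv2.resize(s["pixels"][200:360,230:390][...,::-1],None,fx=3.7,fy=3.7,interpolation=cv2.INTER_CUBIC))
go([506.6,-4.9,29.5],Ry(84.75))
E
```

```text
time: 9.43
tool_pos: [448.0, 0.7, 30.8]
tcp_rot: [3.14, -0.0, 1.479]
contact_force: [-0.6, 0.1, -2.3]
grip_width: 13.8
finger_force: 30.0
dp [-0.0003, 0.0586, 0.0018] rot [0.0027, -0.0, 0.0001]
```

View pics/s3.png

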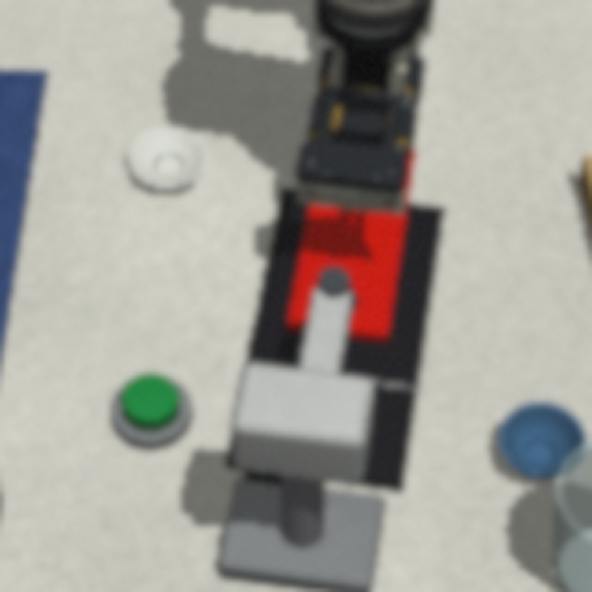

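The scene crop shows the red plate on the stage, aligned, with its front edge just short of the hairline at (390,382). Sliding it in.

```bash
python3 -m pendant '{"dp":[[0,0.008,0.001],[0,0.018,0.0018],[0,0.028,0.0018],[0,0.038,0.0018],[0,0.048,0.0018],[0,0.055,0.0018],[0,0.0586,0.0018],[0,0.0586,0.0018]],"rotation":[[0,0,0],[0.001,0,0],[0.002,0,0],[0.0027,0,0],[0.0027,0,0],[0.0027,0,0],[0.0027,0,0],[0.0027,0,0]]}'
python3 -m pendant '{"dp":[[0,0,0],[0,0,0]],"rotation":[[0,0,0],[0,0,0]]}'
python3 - <<'E'
from h import *
c=cap("wrist","w4"); pickle.dump(c,open("w4.pkl","wb"))
cv2.imwrite("pics/w4.png",c["pixels"][...,::-1])
go([506.6,-4.9,29.5],Ry(84.75))
E
```

```text
time: 10.52
tool_pos: [506.1, -4.5, 28.9]
tcp_rot: [-3.14, -0.0, 1.479]
contact_force: [0.4, 0.1, -1.3]
grip_width: 13.6
finger_force: 30.0
time: 10.78
tool_pos: [506.1, -4.5, 29.1]
tcp_rot: [-3.141, -0.0, 1.479]
contact_force: [-0.1, 0.5, -1.5]
grip_width: 14.0
finger_force: 30.0
dp [-0.0004, 0.0005, -0.0004] rot [-0.0007, -0.0001, 0.0001]
```

View pics/w4.png

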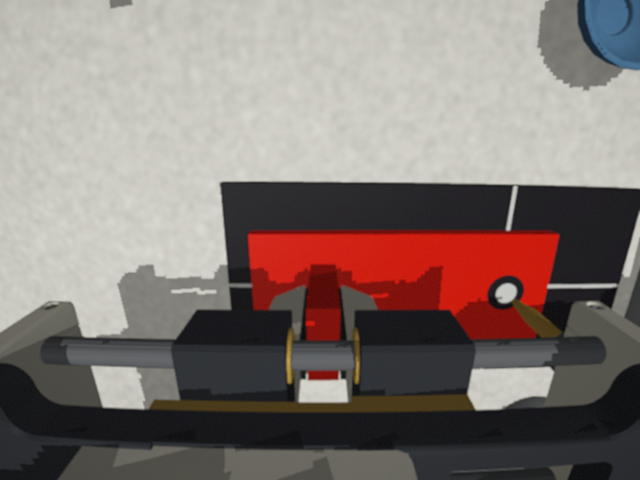

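The wrist view shows the dot at (505,292), the transverse hairline from (515,186) to (509,230), the longitudinal one near row 286, and the needle tip near (516,302).

```bash
cat >> h.py <<'E'
def dotcross(c):
    w=(c["pixels"].min(2)>150).astype(np.uint8)
    n,l,s,ce=cv2.connectedComponentsWithStats(w)
    k=[i for i in range(1,n) if 100<s[i,4]<900 and abs(ce[i][0]-505)<45 and abs(ce[i][1]-292)<30 and s[i,2]<45 and s[i,3]<45]
    d=cast(c,[ce[k[0]]],14)[0,:2]; return ce[k[0]],d
E
python3 - <<'E'
from h import *
c=pickle.load(open("w4.pkl","rb")); g=c["pixels"].astype(int).min(2)
# subpixel hairlines
tr=[]
for r in range(192,228,3): x=np.arange(500,525); w=np.clip(g[r,500:525]-60,0,None); tr.append([(w*x).sum()/w.sum(),r])
lo=[]
for x in list(range(565,612,4))+[232,238,243]: y=np.arange(276,296); w=np.clip(g[276:296,x]-70,0,None); lo.append([x,(w*y).sum()/max(w.sum(),1)])
A=cast(c,tr,6)[:,:2];B=cast(c,lo,6)[:,:2]
print(np.round(lo,1).tolist())
fa=cv2.fitLine(np.float32(A),cv2.DIST_HUBER,0,.01,.01).ravel(); fb=cv2.fitLine(np.float32(B),cv2.DIST_HUBER,0,.01,.01).ravel()
t=np.linalg.solve(np.c_[fa[:2],-fb[:2]],fb[2:]-fa[2:]); X=fa[2:]+t[0]*fa[:2]
print("cross",X,"dirs",np.degrees(np.arctan2(fa[1],fa[0])),np.degrees(np.arctan2(fb[1],fb[0])))
px,d=dotcross(c); print("dot",px,d,"err",d-X,"tip px pred",proj(c,[[*X,24]]))
E
```

```text
[[565.0, 285.8], [569.0, 285.8], [573.0, 285.8], [577.0, 285.7], [581.0, 285.7], [585.0, 285.7], [589.0, 285.6], [593.0, 285.6], [597.0, 285.5], [601.0, 285.4], [605.0, 285.4], [609.0, 285.3], [232.0, 284.8], [238.0, 285.0], [243.0, 285.1]]
cross [609.54224  -14.592892] dirs 84.264465 -5.620544
dot [505.95818815 292.5261324 ] [610.87886459 -15.03886552] err [ 1.33662826 -0.44597383] tip px pred [[512.73856909 300.11140051]]
```

```bash
python3 - <<'E'
from h import *
c=pickle.load(open("w2.pkl","rb")); g=max(cv2.findContours(mask(c,"green"),0,1)[0],key=cv2.contourArea); r=cv2.minEnclosingCircle(g); print(r,cast(c,[r[0]],24))
E
python3 -m pendant '{"dp":[[0,0,0],[0,0,0],[0,0,0],[0,0,0],[0,0,-0.02],[0,0,-0.045],[0,0,-0.07],[0,0,-0.075]],"rotation":[[0,0,0],[0,0,0],[0,0,0],[0,0,0],[0,0,0],[0,0,0],[0,0,0],[0,0,0]]}' 0.045
python3 - <<'E'
from h import *
a=Ry(84.75)
chain(([515,-134.5,104],a),([647,-134.5,104],a),([647,-134.5,30],a),([647,-134.5,10],a))
E
```

```text
((116.0, 31.5), 27.986703872680664) [[ 645.79871281 -135.9546626    24.        ]]
time: 11.82
tool_pos: [507.2, -4.6, 105.4]
tcp_rot: [3.139, 0.0, 1.479]
contact_force: [-0.9, 0.9, 0.4]
grip_width: 45.2
finger_force: 0.0
dp [-0.1286, 0.0196, 0.0014] rot [0.0024, 0.0001, 0.0002]
dp [0.0121, 0.1314, 0.0] rot [0.0, 0.0, 0.0]
dp [0.0, -0.0, 0.074] rot [0.0, 0.0, 0.0]
dp [0.0, -0.0, 0.02] rot [0.0, 0.0, 0.0]
```

```bash
python3 -m pendant '{"dp":[[-0.03,0.005,0],[-0.07,0.01,0],[-0.11,0.017,0],[-0.128,0.03,0],[-0.123,0.07,0],[-0.119,0.11,0],[-0.1165,0.145,0],[-0.1165,0.151,0]],"rotation":[[0,0,0],[0,0,0],[0,0,0],[0,0,0],[0,0,0],[0,0,0],[0,0,0],[0,0,0]]}' 0
python3 -m pendant '{"dp":[[0,0,0.02],[0,0,0.045],[0,0,0.065],[0,0,0.073],[0,0,0.073]],"rotation":[[0,0,0],[0,0,0],[0,0,0],[0,0,0],[0,0,0]]}'
python3 -m pendant '{"dp":[[0,0,0.003],[0,0,0.006]],"rotation":[[0,0,0],[0,0,0]]}'
python3 -m pendant '{"dp":[[0,0,0.003],[0,0,0.006]],"rotation":[[0,0,0],[0,0,0]]}'
```

```text
time: 12.82
tool_pos: [646.9, -134.1, 102.1]
tcp_rot: [-3.14, -0.0, 1.48]
contact_force: [-0.5, 0.4, -0.8]
grip_width: 0.6
finger_force: 0.0
time: 13.45
tool_pos: [645.3, -134.2, 30.4]
tcp_rot: [-3.139, -0.0, 1.479]
contact_force: [0.9, 0.0, -0.3]
grip_width: 0.2
finger_force: 0.0
time: 13.7
tool_pos: [646.4, -134.5, 25.6]
tcp_rot: [3.141, 0.0, 1.479]
contact_force: [-0.1, -0.4, 1.9]
grip_width: 0.3
finger_force: 0.8
time: 13.95
tool_pos: [646.4, -134.5, 19.4]
tcp_rot: [3.141, 0.0, 1.479]
contact_force: [-0.2, 0.5, 3.6]
grip_width: 0.2
finger_force: 1.9
```

```bash
python3 -m pendant '{"dp":[[0,0,0.003],[0,0,0.005],[0,0,0.005],[0,0,0.005],[0,0,0.005],[0,0,0.005]],"rotation":[[0,0,0],[0,0,0],[0,0,0],[0,0,0],[0,0,0],[0,0,0]]}'
python3 -m pendant '{"dp":[[0,0,-0.02],[0,0,-0.05],[0,0,-0.08],[0,0,-0.1],[0,0,-0.1]],"rotation":[[0,0,0],[0,0,0],[0,0,0],[0,0,0],[0,0,0]]}'
python3 - <<'E'
from h import *
c=cap("top"); r=plates(c,14)["red"]; print(r)
E
```

```text
time: 14.7
tool_pos: [646.6, -134.5, 16.1]
tcp_rot: [3.14, 0.0, 1.479]
contact_force: [-4.7, 0.7, 15.7]
grip_width: 0.5
finger_force: 7.6
time: 15.32
tool_pos: [646.8, -134.5, 115.7]
tcp_rot: [3.139, 0.001, 1.479]
contact_force: [-0.1, 0.1, -0.6]
grip_width: 0.2
finger_force: 0.0
(((210.9613800048828, -388.6846923828125), (121.19170379638672, 48.780181884765625), 77.7184066772461), array([ 220.2342829, -348.060572 ]), np.int32(12))
```

```bash
cat >> h.py <<'E'
def G(p,R,back=0): return np.array(p)+(19-back)*R[:,2]
E
python3 - <<'E'
from h import *
R=Ry(84.75,45); f=[506.3,-4.7,46]
chain(([510,-134.5,125],Ry(84.75)),(G(f,R,100),R),(G(f,R),R))
print(G(f,R,100),G(f,R),-R[:,2])
E
```

```text
dp [-0.0127, -0.1354, -0.0109] rot [-0.0003, -0.0, 0.0002]
dp [0.0716, -0.0156, 0.0217] rot [-0.0, 0.7854, -0.0]
dp [0.0, -0.0, 0.1] rot [0.0, 0.0, 0.0]
[501.05918538 -61.73537378 103.27564928] [507.52932689   8.67866792  32.56497116] [-0.06470142 -0.70414042  0.70710678]
```

```bash
python3 -m pendant '{"dp":[[-0.003,-0.03,-0.003],[-0.006,-0.07,-0.006],[-0.01,-0.11,-0.01],[-0.0127,-0.135,-0.011],[-0.0127,-0.135,-0.011]],"rotation":[[0,0,0],[0,0,0],[0,0,0],[0,0,0],[0,0,0]]}' 0.045 | head -2
python3 -m pendant '{"dp":[[0.012,-0.003,0.003],[0.024,-0.005,0.007],[0.036,-0.008,0.011],[0.048,-0.01,0.015],[0.06,-0.013,0.019],[0.0716,-0.0156,0.0217],[0.0716,-0.0156,0.0217],[0.0716,-0.0156,0.0217]],"rotation":[[0,0.13,0],[0,0.26,0],[0,0.4,0],[0,0.53,0],[0,0.66,0],[0,0.785,0],[0,0.785,0],[0,0.785,0]]}'
python3 - <<'E'
from h import *
R=Ry(84.75,45); f=[506.3,-4.7,46]
chain((G(f,R,30),R),(G(f,R),R)); print(get_obs()["joint_positions"].round(2))
c=cap("top"); r=plates(c,14)["red"]; print(r)
cv2.imwrite("pics/t5.png",c["pixels"][40:280,190:510][...,::-1].repeat(2,0).repeat(2,1))
E
```

```text
time: 16.0
tool_pos: [508.6, -134.3, 124.1]
time: 17.0
tool_pos: [501.9, -62.2, 102.9]
tcp_rot: [-3.14, -0.783, 1.479]
contact_force: [0.4, -0.2, 0.3]
grip_width: 45.2
finger_force: 0.0
dp [0.0007, -0.0008, 0.07] rot [-0.0009, 0.0026, -0.0004]
dp [0.0, -0.0, 0.03] rot [0.0, 0.0, 0.0]
[-0.67  0.66  1.67  0.65  1.36 -0.9 ]
(((553.3566284179688, -9.591373443603516), (71.74290466308594, 169.43557739257812), 84.70314025878906), array([610.78722165, -14.60053871]), np.int32(11))
```

View pics/t5.png

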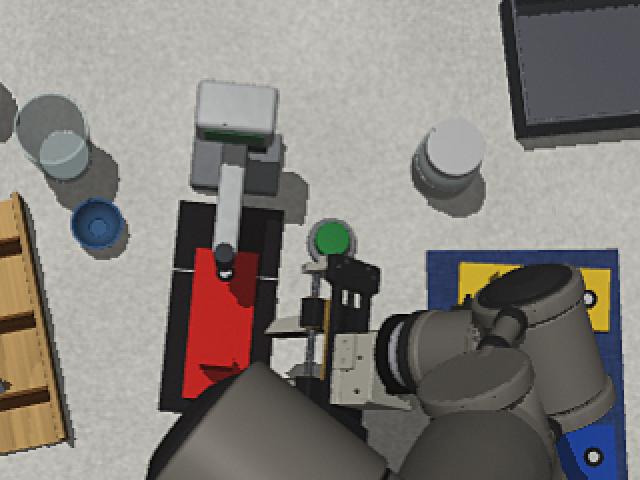

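The top crop shows the red plate still under the needle (dot at about (224,270) in the crop, 610.8,-14.6 in the world) and the tool leaning beside the fin.

```bash
python3 -m pendant '{"dp":[[0.0007,-0.0008,0.03],[0.0007,-0.0008,0.06],[0.0007,-0.0008,0.08],[0.0007,-0.0008,0.095],[0.0007,-0.0008,0.1],[0.0007,-0.0008,0.1]],"rotation":[[0,0.002,0],[0,0.002,0],[0,0.002,0],[0,0.002,0],[0,0.002,0],[0,0.002,0]]}'
python3 -m pendant '{"dp":[[0,0,0],[0,0,0],[0,0,0],[0,0,0],[0,0,0],[0,0,0]],"rotation":[[0,0,0],[0,0,0],[0,0,0],[0,0,0],[0,0,0],[0,0,0]]}' 0
python3 -m pendant '{"dp":[[-0.0004,-0.006,-0.0004],[-0.0007,-0.018,-0.0007],[-0.0007,-0.03,-0.0007],[-0.0007,-0.042,-0.0007],[-0.0007,-0.054,-0.0007],[-0.0007,-0.066,-0.0007],[-0.0007,-0.076,-0.0007],[-0.0007,-0.08,-0.0007]],"rotation":[[0,0,0],[0,0,0],[0,0,0],[0,0,0],[0,0,0],[0,0,0],[0,0,0],[0,0,0]]}'
python3 - <<'E'
from h import *
T=tool(); print("joints",get_obs()["joint_positions"].round(2)); print("fin G",T[:3,3]-19*T[:3,2])
O=np.array([535.8,303.6,0]); y=11.5
B=Ro.from_euler("z",y,degrees=True).as_matrix()
s,c=np.sin(np.radians(25)),np.cos(np.radians(25))
# plate frame in rack: x=+y, z=(-c,0,s)
P=np.c_[[0,1,0],[-s,0,-c],[-c,0,s]]
# tool in plate: from stage grasp: plate yaw -5.25 flat
Rp=Ro.from_euler("z",-5.25,degrees=True).as_matrix(); Rt=Rp.T@Ry(84.75,45)
R=B@P@Rt; print("tool z in rack",(P@Rt)[:,2].round(3))
def rackpose(slotx,up=0,g=2.2,dy=0):
    o=np.array([slotx+35*s,dy,8+35*c+0.5])+g*P[:,2]+up*np.array([s,0,c])
    gp=o+P@np.array([-45,0,40]); return O+B@gp
f=rackpose(95); print("G rack",f)
np.save("Rr.npy",R)
chain((G(rackpose(95,110),R),R),(G(rackpose(95,60),R),R),(G(f,R),R))
E
```

```text
time: 17.8
tool_pos: [507.4, 9.0, 33.3]
tcp_rot: [3.142, -0.786, 1.48]
contact_force: [0.2, 0.7, -0.5]
grip_width: 45.1
finger_force: 0.0
time: 18.55
tool_pos: [507.2, 8.9, 33.2]
tcp_rot: [-3.141, -0.787, 1.479]
contact_force: [-0.8, -0.7, 2.5]
grip_width: 14.1
finger_force: 30.0
time: 19.55
tool_pos: [426.7, 15.5, 33.2]
tcp_rot: [-3.14, -0.787, 1.478]
contact_force: [1.4, 1.0, 0.7]
grip_width: 13.9
finger_force: 30.0
joints [-0.64  0.68  1.99  0.75  1.1  -1.12]
fin G [425.50658692   2.05828083  46.56594938]
tool z in rack [ 0.342  0.    -0.94 ]
G rack [614.88071154 273.76725698  58.05526319]
dp [0.2803, 0.2143, 0.1297] rot [0.4206, -0.7763, -1.8926]
dp [0.0354, -0.0, 0.0354] rot [0.0, 0.0, 0.0]
dp [0.0424, 0.0, 0.0424] rot [0.0, 0.0, 0.0]
```

```bash
cat >> h.py <<'E'
_s,_c=np.sin(np.radians(25)),np.cos(np.radians(25)); RO=np.array([535.8,303.6,0]); RB=Ro.from_euler("z",11.5,degrees=True).as_matrix()
RP=np.c_[[0,1,0],[-_s,0,-_c],[-_c,0,_s]]
def rackpose(slotx,up=0,g=2.2,dy=0,h=40):
    o=np.array([slotx+35*_s,dy,8+35*_c+0.5])+g*RP[:,2]+up*np.array([_s,0,_c])
    return RO+RB@(o+RP@np.array([-45,0,h]))
def rows(p,R,n,p1=None):
    """print n-row interpolated numbers to pose"""
    T=tool(); R0=T[:3,:3]; d=R0.T@(np.array(p)-T[:3,3])/1000; rv=Ro.from_matrix(R0.T@R).as_rotvec()
    for k in range(1,n+1): print(k,(d*k/n).round(3).tolist(),(rv*k/n).round(3).tolist())
E
python3 - <<'E'
from h import *
T=tool(); print(T[:3,:3].T@np.array([0,0,.12]))
E
```

```text
[ 0.08500846 -0.00012778 -0.08469679]
```

```bash
python3 -m pendant '{"dp":[[0.01,0,-0.01],[0.025,0,-0.025],[0.045,0,-0.045],[0.065,0,-0.065],[0.08,0,-0.08],[0.085,0,-0.085],[0.085,0,-0.085]],"rotation":[[0,0,0],[0,0,0],[0,0,0],[0,0,0],[0,0,0],[0,0,0],[0,0,0]]}'
python3 - <<'E'
from h import *
R=np.load("Rr.npy"); rows(G([440,170,190],R),R,13)
c=cap("scene"); cv2.imwrite("pics/s6.png",c["pixels"][...,::-1])
E
```

```text
time: 20.42
tool_pos: [427.4, 15.2, 153.5]
tcp_rot: [-3.141, -0.786, 1.479]
contact_force: [-0.5, 0.4, -3.3]
grip_width: 14.3
finger_force: 30.0
1 [0.01, 0.0, 0.008] [0.032, -0.06, -0.146]
2 [0.019, 0.001, 0.015] [0.065, -0.119, -0.291]
3 [0.029, 0.001, 0.023] [0.097, -0.179, -0.437]
4 [0.038, 0.001, 0.03] [0.129, -0.238, -0.582]
5 [0.048, 0.002, 0.038] [0.162, -0.298, -0.728]
6 [0.057, 0.002, 0.045] [0.194, -0.358, -0.873]
7 [0.067, 0.003, 0.053] [0.226, -0.417, -1.019]
8 [0.076, 0.003, 0.06] [0.259, -0.477, -1.164]
9 [0.086, 0.003, 0.068] [0.291, -0.537, -1.31]
10 [0.096, 0.004, 0.075] [0.323, -0.596, -1.455]
11 [0.105, 0.004, 0.083] [0.356, -0.656, -1.601]
12 [0.115, 0.004, 0.091] [0.388, -0.715, -1.746]
13 [0.124, 0.005, 0.098] [0.42, -0.775, -1.892]
```

```bash
python3 -m pendant '{"dp":[[0.01,0,0.008],[0.019,0.001,0.015],[0.029,0.001,0.023],[0.038,0.001,0.03],[0.048,0.002,0.038],[0.057,0.002,0.045],[0.067,0.003,0.053],[0.076,0.003,0.06]],"rotation":[[0.032,-0.06,-0.146],[0.065,-0.119,-0.291],[0.097,-0.179,-0.437],[0.129,-0.238,-0.582],[0.162,-0.298,-0.728],[0.194,-0.358,-0.873],[0.226,-0.417,-1.019],[0.259,-0.477,-1.164]]}' | head -3
python3 - <<'E'
from h import *
R=np.load("Rr.npy"); rows(G([440,170,190],R),R,5)
E
```

```text
time: 21.48
tool_pos: [438.6, 111.2, 163.8]
tcp_rot: [2.869, -0.062, 2.664]
1 [0.004, 0.011, 0.002] [0.032, -0.06, -0.145]
2 [0.008, 0.023, 0.003] [0.064, -0.12, -0.289]
3 [0.013, 0.034, 0.005] [0.097, -0.18, -0.434]
4 [0.017, 0.045, 0.007] [0.129, -0.24, -0.579]
5 [0.021, 0.057, 0.009] [0.161, -0.3, -0.723]
```

```bash
python3 -m pendant '{"dp":[[0.004,0.011,0.002],[0.008,0.023,0.003],[0.013,0.034,0.005],[0.017,0.045,0.007],[0.021,0.057,0.009],[0.021,0.057,0.009],[0.021,0.057,0.009]],"rotation":[[0.032,-0.06,-0.145],[0.064,-0.12,-0.289],[0.097,-0.18,-0.434],[0.129,-0.24,-0.579],[0.161,-0.3,-0.723],[0.161,-0.3,-0.723],[0.161,-0.3,-0.723]]}'
python3 - <<'E'
from h import *
R=np.load("Rr.npy"); print(get_obs()["joint_positions"].round(2)); rows(G(rackpose(95,100),R),R,5)
E
```

```text
time: 22.35
tool_pos: [447.2, 170.7, 172.2]
tcp_rot: [3.139, 0.347, -2.949]
contact_force: [0.2, -0.3, -1.2]
grip_width: 14.1
finger_force: 30.0
[ 0.21  0.15  2.02 -0.    0.63 -1.56]
1 [-0.041, 0.014, 0.024] [0.0, -0.0, -0.001]
2 [-0.082, 0.028, 0.047] [0.0, -0.001, -0.003]
3 [-0.123, 0.041, 0.071] [0.0, -0.001, -0.004]
4 [-0.164, 0.055, 0.095] [0.0, -0.001, -0.006]
5 [-0.205, 0.069, 0.118] [0.0, -0.002, -0.007]
```

```bash
python3 -m pendant '{"dp":[[-0.03,0.01,0.017],[-0.065,0.022,0.037],[-0.1,0.034,0.057],[-0.135,0.046,0.077],[-0.17,0.057,0.098],[-0.205,0.069,0.118],[-0.205,0.069,0.118],[-0.205,0.069,0.118]],"rotation":[[0,0,-0.001],[0,0,-0.002],[0,0,-0.004],[0,0,-0.005],[0,0,-0.006],[0,-0.002,-0.007],[0,-0.002,-0.007],[0,-0.002,-0.007]]}'
python3 - <<'E'
from h import *
R=np.load("Rr.npy"); rows(G(rackpose(95,40),R),R,2)
c=cap("top"); r=plates(c,150)["red"]; print(r[0])
cv2.imwrite("pics/t7.png",cv2.resize(c["pixels"][110:300,60:300][...,::-1],None,fx=2.5,fy=2.5))
c=cap("wrist"); cv2.imwrite("pics/w7.png",c["pixels"][...,::-1])
E
```

```text
time: 23.35
tool_pos: [662.2, 282.8, 131.2]
tcp_rot: [-3.141, 0.349, -2.941]
contact_force: [0.1, -0.5, -0.8]
grip_width: 13.8
finger_force: 30.0
1 [0.021, 0.0, 0.022] [-0.0, -0.0, -0.0]
2 [0.042, 0.001, 0.043] [-0.001, -0.0, -0.0]
((227.2902069091797, -349.60125732421875), (108.06368255615234, 43.905494689941406), 77.71839141845703)
```

View pics/t7.png

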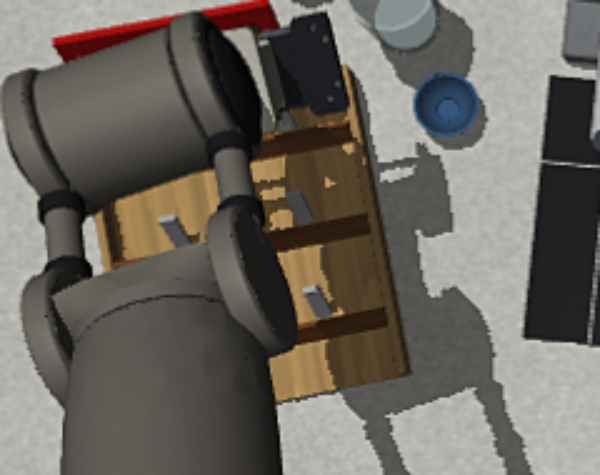

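The top crop shows the red plate (upper edge around (165,30)) parallel to the rack over the back slot. Lowering it stepwise.

```bash
python3 -m pendant '{"dp":[[0.012,0,0.012],[0.027,0,0.028],[0.042,0.001,0.043],[0.042,0.001,0.043]],"rotation":[[0,0,0],[0,0,0],[0,0,0],[0,0,0]]}'
python3 -m pendant '{"dp":[[0.004,0,0.004],[0.008,0,0.008],[0.012,0,0.012],[0.014,0,0.014],[0.014,0,0.014]],"rotation":[[0,0,0],[0,0,0],[0,0,0],[0,0,0],[0,0,0]]}'
python3 - <<'E'
from h import *
R=np.load("Rr.npy"); rows(G(rackpose(95,20),R),R,1);rows(G(rackpose(95,0),R),R,1)
c=cap("scene"); cv2.imwrite("pics/s8.png",cv2.resize(c["pixels"][220:360,370:520][...,::-1],None,fx=4,fy=4))
E
```

```text
time: 23.95
tool_pos: [636.5, 279.3, 76.4]
tcp_rot: [-3.141, 0.348, -2.939]
contact_force: [0.6, 0.2, -1.4]
grip_width: 13.9
finger_force: 30.0
time: 24.58
tool_pos: [630.1, 278.3, 59.3]
tcp_rot: [-3.141, 0.351, -2.939]
contact_force: [0.1, 0.3, -2.0]
grip_width: 13.9
finger_force: 30.0
1 [0.001, -0.001, 0.001] [-0.0, 0.002, 0.002]
1 [0.015, -0.001, 0.015] [-0.0, 0.002, 0.002]
```

View pics/s8.png

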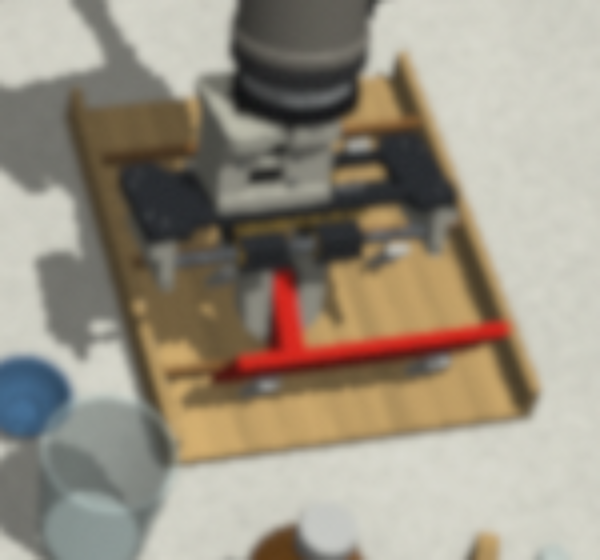

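The scene crop shows the red plate inside the back slot, between the lip and the rib tips, fin to the front. No contact force so far.

```bash
python3 -m pendant '{"dp":[[0.004,0,0.004],[0.008,-0.001,0.008],[0.0115,-0.001,0.0115],[0.0115,-0.001,0.0115]],"rotation":[[0,0.002,0.002],[0,0.002,0.002],[0,0.002,0.002],[0,0.002,0.002]]}'
python3 -m pendant '{"dp":[[0.0015,0,0.0015],[0.003,0,0.003],[0.003,0,0.003]],"rotation":[[0,0,0],[0,0,0],[0,0,0]]}'
```

```text
time: 25.12
tool_pos: [623.2, 275.8, 44.1]
tcp_rot: [-3.141, 0.349, -2.941]
contact_force: [0.5, 0.4, -1.2]
grip_width: 13.5
finger_force: 30.0
time: 25.5
tool_pos: [621.9, 275.6, 40.9]
tcp_rot: [-3.142, 0.35, -2.941]
contact_force: [-0.6, -0.1, -1.5]
grip_width: 13.8
finger_force: 30.0
```

```bash
python3 -m pendant '{"dp":[[0.0012,0,0.0012],[0.0012,0,0.0012]],"rotation":[[0,0,0],[0,0,0]]}'|egrep "pos|contact"
python3 -m pendant '{"dp":[[0.001,0,0.001],[0.001,0,0.001]],"rotation":[[0,0,0],[0,0,0]]}'|egrep "pos|contact"
```

```text
tool_pos: [621.7, 275.6, 39.9]
contact_force: [0.5, 0.2, -1.2]
tool_pos: [622.1, 275.7, 39.7]
contact_force: [1.5, -0.7, 5.5]
```

```bash
python3 -m pendant '{"dp":[[0,0,0],[0,0,0],[0,0,0],[0,0,0],[0,0,-0.02],[0,0,-0.05],[0,0,-0.09],[0,0,-0.13]],"rotation":[[0,0,0],[0,0,0],[0,0,0],[0,0,0],[0,0,0],[0,0,0],[0,0,0],[0,0,0]]}' 0.045
python3 - <<'E'
from h import *
c=cap("scene"); s=c["pixels"][220:360,370:520]; cv2.imwrite("pics/s9.png",cv2.resize(s[...,::-1],None,fx=4,fy=4))
a=Ry(109)
chain(([470,120,220],Ry(109)),([480,-100,220],Ry(30)),([560,-300,160],Ry(-3.1)))
E
```

```text
time: 27.0
tool_pos: [576.3, 266.4, 162.7]
tcp_rot: [3.141, 0.351, -2.941]
contact_force: [0.8, 0.0, 0.8]
grip_width: 45.2
finger_force: 0.0
dp [0.1079, -0.1227, -0.0955] rot [0.2589, 0.2931, 1.4234]
dp [-0.2113, -0.0622, -0.0] rot [0.0, -0.0, 1.3788]
dp [-0.0307, 0.2132, 0.06] rot [-0.0, -0.0, 0.5777]
```

View pics/s9.png

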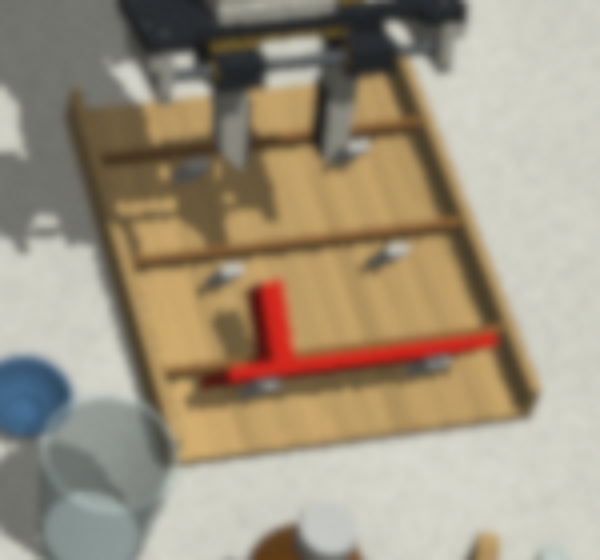

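Red stands in the back slot, fin to the front. My picture budget is used up, so from here I check by numbers. Next is the yellow plate.

```bash
python3 - <<'E'
from h import *
c=cap("top")
for k,v in plates(c,11).items(): print(k,np.round(v[0][0],1),np.round(v[0][1],1),round(v[0][2],1),v[1],v[2])
E
python3 -m pendant '{"dp":[[0.013,-0.015,-0.012],[0.027,-0.031,-0.024],[0.04,-0.046,-0.036],[0.054,-0.061,-0.048],[0.067,-0.077,-0.06],[0.081,-0.092,-0.072],[0.094,-0.107,-0.084],[0.108,-0.123,-0.0955]],"rotation":[[0.032,0.037,0.178],[0.065,0.073,0.356],[0.097,0.11,0.534],[0.129,0.147,0.712],[0.162,0.183,0.89],[0.194,0.22,1.068],[0.227,0.256,1.245],[0.259,0.293,1.423]]}' 0.06 | head -3
python3 -m pendant '{"dp":[[-0.026,-0.008,0],[-0.053,-0.016,0],[-0.079,-0.023,0],[-0.106,-0.031,0],[-0.132,-0.039,0],[-0.158,-0.047,0],[-0.185,-0.054,0],[-0.211,-0.062,0]],"rotation":[[0,0,0.17],[0,0,0.34],[0,0,0.51],[0,0,0.69],[0,0,0.86],[0,0,1.03],[0,0,1.2],[0,0,1.379]]}' | head -3
```

```text
red [655.8 341. ] [ 44.  183.2] 11.8 [687.84909197 298.93850186] 2
yellow [ 584.5 -362.6] [170.3  70.3] 86.9 [ 581.51977048 -423.5425827 ] 19
blue [ 401.6 -364.9] [ 69.5 168.7] 2.0 [ 404.01838217 -423.85488821] 20
time: 28.1
tool_pos: [469.4, 118.9, 213.6]
tcp_rot: [-3.132, -0.001, 1.897]
time: 29.1
tool_pos: [479.8, -101.3, 213.9]
tcp_rot: [-3.141, 0.008, 0.517]
```

Run:
```python
from h import *
R=Ry(-3.1); chain(([587,-318.2,100],R),([587,-318.2,26],R))
```

```text
dp [-0.0132, 0.2417, 0.1138] rot [0.0014, 0.0084, 0.5715]
dp [0.0, -0.0, 0.074] rot [0.0, 0.0, 0.0]
```

```bash
python3 -m pendant '{"dp":[[-0.002,0.04,0.01],[-0.004,0.085,0.025],[-0.007,0.13,0.045],[-0.01,0.175,0.07],[-0.012,0.215,0.095],[-0.0132,0.2417,0.1138],[-0.0132,0.2417,0.1138]],"rotation":[[0,0.001,0.1],[0,0.003,0.2],[0.001,0.004,0.3],[0.001,0.006,0.4],[0.001,0.008,0.5],[0.0014,0.0084,0.5715],[0.0014,0.0084,0.5715]]}'
python3 -m pendant '{"dp":[[0,0,0]],"rotation":[[0,0,0]]}'|head -2
python3 - <<'E'
from h import *
c=cap("wrist"); m=mask(c,"yellow"); print(cv2.boundingRect(max(cv2.findContours(m,0,1)[0],key=cv2.contourArea)))
R=Ry(-3.1); chain(([587,-318.2,26],R))
print(proj(c,[[587,-318.2,61]]))
E
```

```text
time: 29.98
tool_pos: [587.5, -317.7, 97.4]
tcp_rot: [-3.14, 0.003, -0.05]
contact_force: [0.3, 0.9, 0.2]
grip_width: 60.2
finger_force: 0.0
time: 30.1
tool_pos: [588.3, -316.1, 100.2]
(274, 206, 224, 98)
dp [-0.0014, 0.0023, 0.0747] rot [0.0001, -0.0003, 0.0072]
[[326.03488083 276.82739944]]
```

```bash
python3 -m pendant '{"dp":[[0,0.001,0.02],[-0.001,0.002,0.045],[-0.0014,0.0023,0.065],[-0.0014,0.0023,0.0747],[-0.0014,0.0023,0.0747]],"rotation":[[0,0,0.003],[0,0,0.005],[0,0,0.007],[0,0,0.007],[0,0,0.007]]}'
python3 -m pendant '{"dp":[[0,0,0],[0,0,0],[0,0,0],[0,0,0],[0,0,0],[0,0,0]],"rotation":[[0,0,0],[0,0,0],[0,0,0],[0,0,0],[0,0,0],[0,0,0]]}' 0
python3 -m pendant '{"dp":[[0,0,-0.015],[0,0,-0.04],[0,0,-0.07],[0,0,-0.095],[0,0,-0.1],[0,0,-0.1]],"rotation":[[0,0,0],[0,0,0],[0,0,0],[0,0,0],[0,0,0],[0,0,0]]}'
python3 - <<'E'
from h import *
a=Ry(84.75); chain(([447,-130,126],a),([447,0.6,76],a),([447,0.6,31],a))
c=cap("wrist"); m=mask(c,"yellow"); print(cv2.boundingRect(max(cv2.findContours(m,0,1)[0],key=cv2.contourArea)))
E
```

```text
time: 30.78
tool_pos: [587.0, -318.4, 25.3]
tcp_rot: [-3.141, 0.0, -0.054]
contact_force: [0.0, 0.4, 0.4]
grip_width: 59.8
finger_force: 0.0
time: 31.52
tool_pos: [586.9, -319.0, 24.9]
tcp_rot: [-3.141, 0.0, -0.055]
contact_force: [0.4, -0.7, 0.2]
grip_width: 14.0
finger_force: 30.0
time: 32.28
tool_pos: [586.8, -318.9, 124.9]
tcp_rot: [-3.141, 0.001, -0.055]
contact_force: [-0.4, 1.0, -1.0]
grip_width: 13.7
finger_force: 30.0
dp [-0.15, -0.1809, -0.001] rot [-0.0006, 0.0003, -1.5345]
dp [0.1301, -0.012, 0.05] rot [0.0, 0.0, 0.0]
dp [0.0, -0.0, 0.045] rot [0.0, 0.0, 0.0]
(248, 231, 311, 110)
```

```bash
python3 -m pendant '{"dp":[[-0.018,-0.022,0],[-0.037,-0.045,0],[-0.056,-0.067,0],[-0.075,-0.09,0],[-0.093,-0.113,0],[-0.112,-0.135,0],[-0.131,-0.158,0],[-0.15,-0.181,0]],"rotation":[[0,0,-0.18],[0,0,-0.36],[0,0,-0.54],[0,0,-0.72],[0,0,-0.9],[0,0,-1.08],[0,0,-1.26],[0,0,-1.44]]}' |head -3
python3 - <<'E'
from h import *
a=Ry(84.75); chain(([447,0.6,75],a))
E
```

```text
time: 33.33
tool_pos: [445.8, -128.9, 124.0]
tcp_rot: [-3.139, -0.001, 1.391]
dp [0.1276, -0.022, 0.0491] rot [-0.0027, -0.0008, -0.0887]
```

```bash
python3 -m pendant '{"dp":[[0.025,-0.004,0],[0.055,-0.009,0],[0.085,-0.014,0.005],[0.11,-0.019,0.015],[0.1276,-0.022,0.03],[0.1276,-0.022,0.045],[0.1276,-0.022,0.049],[0.1276,-0.022,0.049]],"rotation":[[0,0,-0.02],[0,0,-0.04],[0,0,-0.06],[0,0,-0.08],[-0.002,0,-0.089],[-0.002,0,-0.089],[-0.002,0,-0.089],[-0.002,0,-0.089]]}'
python3 - <<'E'
from h import *
a=Ry(84.75); chain(([447,0.6,30.5],a),([506.4,-4.8,28.7],a))
E
```

```text
time: 34.33
tool_pos: [448.8, -0.7, 75.6]
tcp_rot: [3.141, -0.0, 1.473]
contact_force: [-0.6, -0.3, -1.3]
grip_width: 13.8
finger_force: 30.0
dp [0.0011, -0.002, 0.0451] rot [0.0002, -0.0001, -0.0059]
dp [0.0001, 0.0596, 0.0018] rot [0.0, 0.0, 0.0]
```

```bash
python3 -m pendant '{"dp":[[0.0011,-0.001,0.015],[0.0011,-0.002,0.03],[0.0011,-0.002,0.04],[0.0011,-0.002,0.045],[0.0011,-0.002,0.045],[0.0011,-0.002,0.045]],"rotation":[[0,0,-0.003],[0,0,-0.006],[0,0,-0.006],[0,0,-0.006],[0,0,-0.006],[0,0,-0.006]]}'
python3 - <<'E'
from h import *
a=Ry(84.75); chain(([506.4,-4.8,28.7],a))
c=cap("wrist"); m=mask(c,"yellow"); r=cv2.minAreaRect(cast(c,max(cv2.findContours(m,0,1)[0],key=cv2.contourArea)[:,0],16)[:,:2].astype(np.float32)); print(r, cv2.boundingRect(m))
E
```

```text
time: 35.08
tool_pos: [447.7, 0.7, 31.4]
tcp_rot: [3.139, 0.0, 1.48]
contact_force: [0.5, -0.4, -1.6]
grip_width: 14.0
finger_force: 30.0
dp [-0.0001, 0.059, 0.0028] rot [0.0022, 0.0, 0.0004]
((493.3988037109375, -2.090167999267578), (68.33839416503906, 171.5962371826172), 84.85271453857422) (249, 231, 312, 153)
```

```bash
python3 -m pendant '{"dp":[[0,0.008,0.001],[0,0.018,0.002],[0,0.028,0.0025],[0,0.038,0.0025],[0,0.048,0.0025],[0,0.055,0.0025],[0,0.059,0.0025],[0,0.059,0.0025]],"rotation":[[0.001,0,0],[0.002,0,0],[0.002,0,0],[0.002,0,0],[0.002,0,0],[0.002,0,0],[0.002,0,0],[0.002,0,0]]}'
python3 -m pendant '{"dp":[[0,0,0],[0,0,0]],"rotation":[[0,0,0],[0,0,0]]}'|egrep "pos|contact"
python3 - <<'E'
from h import *
c=cap("wrist","w12"); print(dotcross(c))
E
```

```text
time: 36.12
tool_pos: [506.0, -4.6, 28.5]
tcp_rot: [-3.141, -0.0, 1.48]
contact_force: [-0.3, -1.0, -0.8]
grip_width: 14.0
finger_force: 30.0
tool_pos: [505.9, -4.6, 28.7]
contact_force: [-0.3, 1.0, -1.1]
(array([506.8       , 293.21886792]), array([611.0472639 , -15.38503725]))
```

```bash
python3 -m pendant '{"dp":[[0,0,0],[0,0,0],[0,0,0],[0,0,0],[0,0,-0.02],[0,0,-0.045],[0,0,-0.07],[0,0,-0.075]],"rotation":[[0,0,0],[0,0,0],[0,0,0],[0,0,0],[0,0,0],[0,0,0],[0,0,0],[0,0,0]]}' 0.045 | egrep "pos|contact|grip"
python3 -m pendant '{"dp":[[-0.03,0.005,0],[-0.07,0.01,0],[-0.11,0.017,0],[-0.128,0.03,0],[-0.123,0.07,0],[-0.119,0.11,0],[-0.1165,0.145,0],[-0.1165,0.151,0]],"rotation":[[0,0,0],[0,0,0],[0,0,0],[0,0,0],[0,0,0],[0,0,0],[0,0,0],[0,0,0]]}' 0| egrep "pos|contact|grip"
python3 -m pendant '{"dp":[[0,0,0.02],[0,0,0.045],[0,0,0.065],[0,0,0.073],[0,0,0.073]],"rotation":[[0,0,0],[0,0,0],[0,0,0],[0,0,0],[0,0,0]]}'| egrep "pos|contact|grip"
```

```text
tool_pos: [507.1, -4.7, 105.0]
contact_force: [0.1, -0.1, 0.1]
grip_width: 45.0
tool_pos: [646.8, -134.1, 101.7]
contact_force: [-0.6, 0.1, -0.7]
grip_width: 0.1
tool_pos: [645.2, -134.3, 30.0]
contact_force: [0.7, -0.5, 0.5]
grip_width: 0.4
```

```bash
python3 -m pendant '{"dp":[[0,0,0.004],[0,0,0.009],[0,0,0.013],[0,0,0.0165],[0,0,0.0165],[0,0,0.0165],[0,0,0.0165],[0,0,0.0165]],"rotation":[[0,0,0],[0,0,0],[0,0,0],[0,0,0],[0,0,0],[0,0,0],[0,0,0],[0,0,0]]}'| egrep "pos|contact|grip"
python3 -m pendant '{"dp":[[0,0,-0.02],[0,0,-0.05],[0,0,-0.08],[0,0,-0.1],[0,0,-0.1]],"rotation":[[0,0,0],[0,0,0],[0,0,0],[0,0,0],[0,0,0]]}'| egrep "pos|contact|grip"
python3 -m pendant '{"dp":[[-0.003,-0.03,-0.003],[-0.006,-0.07,-0.006],[-0.01,-0.11,-0.01],[-0.0127,-0.135,-0.011],[-0.0127,-0.135,-0.011]],"rotation":[[0,0,0],[0,0,0],[0,0,0],[0,0,0],[0,0,0]]}' 0.045 | head -2
python3 -m pendant '{"dp":[[0.012,-0.003,0.003],[0.024,-0.005,0.007],[0.036,-0.008,0.011],[0.048,-0.01,0.015],[0.06,-0.013,0.019],[0.0716,-0.0156,0.0217],[0.0716,-0.0156,0.0217],[0.0716,-0.0156,0.0217]],"rotation":[[0,0.13,0],[0,0.26,0],[0,0.4,0],[0,0.53,0],[0,0.66,0],[0,0.785,0],[0,0.785,0],[0,0.785,0]]}'|egrep "pos|contact|rot"
python3 - <<'E'
from h import *
R=Ry(84.75,45); f=[506.1,-4.9,46]
c=cap("top"); r=plates(c,14)["yellow"]; print(r)
chain((G(f,R),R))
E
```

```text
tool_pos: [646.6, -134.7, 16.1]
contact_force: [-2.6, 1.0, 13.8]
grip_width: 0.6
tool_pos: [646.7, -134.5, 116.0]
contact_force: [-0.2, 0.6, -1.0]
grip_width: 0.6
time: 41.3
tool_pos: [508.6, -134.4, 124.5]
tool_pos: [501.8, -62.3, 103.1]
tcp_rot: [-3.141, -0.783, 1.479]
contact_force: [0.9, 0.4, -0.6]
(((553.3375854492188, -9.794853210449219), (71.73131561279297, 169.4356689453125), 84.7027587890625), array([610.70052619, -14.95795035]), np.int32(12))
dp [0.0001, -0.001, 0.1003] rot [-0.0006, 0.0028, 0.0011]
```

Yellow is gauged (16 mm tool height, dot at 610.7,-15.0). I'll regrasp it leaning, slide it back and lift.

```bash
python3 -m pendant '{"dp":[[0,-0.0008,0.03],[0,-0.001,0.06],[0,-0.001,0.08],[0,-0.001,0.095],[0,-0.001,0.1],[0,-0.001,0.1]],"rotation":[[0,0.002,0],[0,0.002,0],[0,0.002,0],[0,0.002,0],[0,0.002,0],[0,0.002,0]]}' | egrep "pos|contact"
python3 -m pendant '{"dp":[[0,0,0],[0,0,0],[0,0,0],[0,0,0],[0,0,0],[0,0,0]],"rotation":[[0,0,0],[0,0,0],[0,0,0],[0,0,0],[0,0,0],[0,0,0]]}' 0| egrep "pos|contact|grip|force"
python3 -m pendant '{"dp":[[-0.0004,-0.006,-0.0004],[-0.0007,-0.018,-0.0007],[-0.0007,-0.03,-0.0007],[-0.0007,-0.042,-0.0007],[-0.0007,-0.054,-0.0007],[-0.0007,-0.066,-0.0007],[-0.0007,-0.076,-0.0007],[-0.0007,-0.08,-0.0007]],"rotation":[[0,0,0],[0,0,0],[0,0,0],[0,0,0],[0,0,0],[0,0,0],[0,0,0],[0,0,0]]}'| egrep "pos|contact|grip|force"
python3 -m pendant '{"dp":[[0.01,0,-0.01],[0.025,0,-0.025],[0.045,0,-0.045],[0.065,0,-0.065],[0.08,0,-0.08],[0.085,0,-0.085],[0.085,0,-0.085]],"rotation":[[0,0,0],[0,0,0],[0,0,0],[0,0,0],[0,0,0],[0,0,0],[0,0,0]]}'| egrep "pos|contact|grip|force"
python3 -m pendant '{"dp":[[0.01,0,0.008],[0.019,0.001,0.015],[0.029,0.001,0.023],[0.038,0.001,0.03],[0.048,0.002,0.038],[0.057,0.002,0.045],[0.067,0.003,0.053],[0.076,0.003,0.06]],"rotation":[[0.032,-0.06,-0.146],[0.065,-0.119,-0.291],[0.097,-0.179,-0.437],[0.129,-0.238,-0.582],[0.162,-0.298,-0.728],[0.194,-0.358,-0.873],[0.226,-0.417,-1.019],[0.259,-0.477,-1.164]]}' | egrep "pos|contact|grip|force"
python3 -m pendant '{"dp":[[0.004,0.011,0.002],[0.008,0.023,0.003],[0.013,0.034,0.005],[0.017,0.045,0.007],[0.021,0.057,0.009],[0.021,0.057,0.009],[0.021,0.057,0.009]],"rotation":[[0.032,-0.06,-0.145],[0.064,-0.12,-0.289],[0.097,-0.18,-0.434],[0.129,-0.24,-0.579],[0.161,-0.3,-0.723],[0.161,-0.3,-0.723],[0.161,-0.3,-0.723]]}'
python3 - <<'E'
from h import *
R=np.load("Rr.npy"); chain((G(rackpose(10,100),R),R),(G(rackpose(10,25),R),R))
c=cap("top"); 
for k,v in plates(c,11).items(): print(k,v)
E
```

```text
tool_pos: [507.0, 8.4, 32.9]
contact_force: [-0.1, 0.6, -0.5]
tool_pos: [506.8, 8.3, 32.8]
contact_force: [-1.1, -2.2, 2.7]
grip_width: 13.8
finger_force: 30.0
tool_pos: [426.3, 14.8, 32.7]
contact_force: [1.4, -0.4, 2.3]
grip_width: 14.1
finger_force: 30.0
tool_pos: [427.0, 14.5, 153.0]
contact_force: [-0.3, 0.9, -1.0]
grip_width: 14.0
finger_force: 30.0
tool_pos: [438.2, 110.5, 163.4]
contact_force: [-0.7, -0.0, -1.3]
grip_width: 13.7
finger_force: 30.0
time: 47.6
tool_pos: [446.8, 170.1, 171.9]
tcp_rot: [3.139, 0.348, -2.948]
contact_force: [-0.7, 0.0, -0.7]
grip_width: 13.9
finger_force: 30.0
dp [-0.1257, 0.0689, 0.0894] rot [0.0004, -0.0014, -0.0071]
dp [0.053, -0.0, 0.053] rot [0.0, 0.0, 0.0]
red (((636.7468872070312, 335.3551025390625), (83.29888153076172, 186.1082000732422), 12.094144821166992), array([687.84909197, 298.93850186]), np.int32(2))
yellow (((486.663818359375, 262.9324951171875), (44.03594970703125, 204.7004852294922), 10.940678596496582), array([466.79278302, 328.5024742 ]), np.int32(1))
blue (((415.99066162109375, -392.68243408203125), (69.10639190673828, 167.82281494140625), 0.8190744519233704), array([ 417.06625453, -452.81580892]), np.int32(20))
```

```bash
python3 -m pendant '{"dp":[[-0.02,0.011,0.014],[-0.042,0.023,0.03],[-0.064,0.035,0.046],[-0.086,0.047,0.062],[-0.108,0.059,0.077],[-0.1257,0.0689,0.0894],[-0.1257,0.0689,0.0894],[-0.1257,0.0689,0.0894]],"rotation":[[0,0,-0.001],[0,0,-0.002],[0,0,-0.004],[0,0,-0.005],[0,0,-0.006],[0,-0.001,-0.007],[0,-0.001,-0.007],[0,-0.001,-0.007]]}'| egrep "pos|contact|rot"
python3 - <<'E'
from h import *
R=np.load("Rr.npy"); chain((G(rackpose(10,40),R),R))
E
```

```text
tool_pos: [579.0, 265.9, 131.1]
tcp_rot: [-3.141, 0.349, -2.94]
contact_force: [-0.1, -0.4, -2.2]
dp [0.0421, 0.0006, 0.0429] rot [-0.0006, 0.0001, 0.0007]
```

```bash
python3 -m pendant '{"dp":[[0.012,0,0.012],[0.027,0,0.028],[0.042,0.001,0.043],[0.042,0.001,0.043]],"rotation":[[0,0,0],[0,0,0],[0,0,0],[0,0,0]]}'| egrep "pos|contact"
python3 -m pendant '{"dp":[[0.004,0,0.004],[0.008,0,0.008],[0.012,0,0.012],[0.014,0,0.014],[0.014,0,0.014]],"rotation":[[0,0,0],[0,0,0],[0,0,0],[0,0,0],[0,0,0]]}'| egrep "pos|contact"
python3 - <<'E'
from h import *
R=np.load("Rr.npy"); chain((G(rackpose(10,20),R),R),(G(rackpose(10,0),R),R))
E
```

```text
tool_pos: [553.3, 261.9, 75.7]
contact_force: [-0.1, -0.3, -1.1]
tool_pos: [546.9, 261.2, 58.7]
contact_force: [0.3, -0.2, -1.4]
dp [0.001, -0.0013, 0.0] rot [-0.0001, 0.0015, 0.0022]
dp [0.0141, 0.0, 0.0141] rot [0.0, 0.0, 0.0]
```

```bash
python3 -m pendant '{"dp":[[0.004,0,0.004],[0.008,-0.001,0.008],[0.0115,-0.001,0.0115],[0.0115,-0.001,0.0115]],"rotation":[[0,0.002,0.002],[0,0.002,0.002],[0,0.002,0.002],[0,0.002,0.002]]}'| egrep "pos|contact"
python3 -m pendant '{"dp":[[0.0015,0,0.0015],[0.003,0,0.003],[0.003,0,0.003]],"rotation":[[0,0,0],[0,0,0],[0,0,0]]}'| egrep "pos|contact"
python3 -m pendant '{"dp":[[0.001,0,0.001],[0.001,0,0.001]],"rotation":[[0,0,0],[0,0,0]]}'| egrep "pos|contact"
```

```text
tool_pos: [540.0, 258.7, 43.5]
contact_force: [0.5, -0.5, -1.1]
tool_pos: [538.7, 258.5, 40.3]
contact_force: [0.1, 0.0, -1.9]
tool_pos: [539.2, 258.7, 39.9]
contact_force: [1.3, -0.5, 4.1]
```

Floor contact at the same height as red. Releasing and backing off.

```bash
python3 -m pendant '{"dp":[[0,0,0],[0,0,0],[0,0,0],[0,0,0],[0,0,-0.02],[0,0,-0.05],[0,0,-0.09],[0,0,-0.13]],"rotation":[[0,0,0],[0,0,0],[0,0,0],[0,0,0],[0,0,0],[0,0,0],[0,0,0],[0,0,0]]}' 0.045| egrep "pos|contact|grip"
python3 - <<'E'
from h import *
s=cap("scene")
# top edges: rows of red and yellow plates in the rack, cast on height of top edge (8+70c=71)
for k in("red","yellow"):
    m=mask(s,k); m[:220]=0; m[:,:385]=0; ct=max(cv2.findContours(m,0,1)[0],key=cv2.contourArea)
    P=cast(s,ct[:,0],71); L=(P-RO)@RB; print(k,"x",L[:,0].min().round(),L[:,0].max().round(),"y",L[:,1].min().round(),L[:,1].max().round(), "upper edge x", [np.max(L[abs(L[:,1]-y)<6,0]).round(1) for y in(-30,10,50)])
c=cap("top")
v=plates(c,11)["blue"]; print(v)
chain(([450,120,220],Ry(109)),([440,-100,220],Ry(30)),([440,-300,160],Ry(1)))
E
```

```text
tool_pos: [493.9, 249.4, 162.1]
contact_force: [0.5, 0.8, -0.6]
grip_width: 45.2
red x 60.0 130.0 y -98.0 89.0 upper edge x [np.float64(130.1), np.float64(130.4), np.float64(127.3)]
yellow x -27.0 50.0 y -100.0 90.0 upper edge x [np.float64(49.2), np.float64(49.5), np.float64(43.6)]
(((415.99066162109375, -392.68243408203125), (69.10639190673828, 167.82281494140625), 0.8190744519233704), array([ 417.06625453, -452.81580892]), np.int32(20))
dp [0.0472, -0.1185, -0.0759] rot [0.257, 0.2912, 1.4238]
dp [-0.2048, -0.0811, -0.0] rot [0.0, -0.0, 1.3788]
dp [-0.1, 0.1732, 0.06] rot [0.0, -0.0, 0.5061]
```

```bash
python3 -m pendant '{"dp":[[0.006,-0.015,-0.009],[0.012,-0.03,-0.019],[0.018,-0.045,-0.028],[0.024,-0.06,-0.038],[0.03,-0.074,-0.047],[0.036,-0.089,-0.057],[0.042,-0.104,-0.066],[0.047,-0.1185,-0.076]],"rotation":[[0.032,0.036,0.178],[0.064,0.073,0.356],[0.096,0.109,0.534],[0.128,0.146,0.712],[0.161,0.182,0.89],[0.193,0.218,1.068],[0.225,0.255,1.246],[0.257,0.291,1.424]]}' 0.06 | head -3
python3 -m pendant '{"dp":[[-0.025,-0.01,0],[-0.051,-0.02,0],[-0.077,-0.03,0],[-0.102,-0.04,0],[-0.128,-0.05,0],[-0.154,-0.06,0],[-0.179,-0.07,0],[-0.205,-0.081,0]],"rotation":[[0,0,0.17],[0,0,0.34],[0,0,0.51],[0,0,0.69],[0,0,0.86],[0,0,1.03],[0,0,1.2],[0,0,1.379]]}' | head -3
python3 - <<'E'
from h import *
R=Ry(0.9); chain(([415.4,-347.7,100],R))
c=cap("top"); print(plates(c,11)["blue"])
E
```

```text
time: 53.0
tool_pos: [449.2, 119.0, 216.0]
tcp_rot: [-3.132, -0.001, 1.896]
time: 54.0
tool_pos: [439.3, -101.6, 216.4]
tcp_rot: [-3.14, 0.008, 0.517]
dp [-0.1415, 0.2023, 0.1172] rot [0.0002, 0.0078, 0.5013]
(((416.34271240234375, -392.678466796875), (168.4300994873047, 69.07797241210938), 89.82173919677734), array([ 417.06625453, -452.81580892]), np.int32(20))
```

```bash
python3 -m pendant '{"dp":[[-0.025,0.035,0.015],[-0.05,0.07,0.03],[-0.075,0.105,0.05],[-0.1,0.14,0.075],[-0.122,0.175,0.1],[-0.1415,0.2023,0.117],[-0.1415,0.2023,0.117],[-0.1415,0.2023,0.117]],"rotation":[[0,0.001,0.085],[0,0.002,0.17],[0,0.004,0.255],[0,0.006,0.34],[0,0.008,0.42],[0,0.008,0.501],[0,0.008,0.501],[0,0.008,0.501]]}' | egrep "pos|contact|rot"
python3 - <<'E'
from h import *
R=Ry(0.9); chain(([415.4,-347.7,26],R))
E
```

```text
tool_pos: [417.1, -346.3, 100.6]
tcp_rot: [-3.141, -0.001, 0.023]
contact_force: [0.1, -0.7, 0.1]
dp [-0.0018, 0.0014, 0.0746] rot [-0.0006, -0.0006, 0.0072]
```

```bash
python3 -m pendant '{"dp":[[0,0.001,0.02],[-0.001,0.0014,0.045],[-0.0015,0.0014,0.065],[-0.0015,0.0014,0.0746],[-0.0015,0.0014,0.0746]],"rotation":[[0,0,0.003],[0,0,0.005],[0,0,0.007],[0,0,0.007],[0,0,0.007]]}'| egrep "pos|contact|rot"
python3 -m pendant '{"dp":[[0,0,0],[0,0,0],[0,0,0],[0,0,0],[0,0,0],[0,0,0]],"rotation":[[0,0,0],[0,0,0],[0,0,0],[0,0,0],[0,0,0],[0,0,0]]}' 0| egrep "pos|contact|rot|grip|finger"
python3 -m pendant '{"dp":[[0,0,-0.015],[0,0,-0.04],[0,0,-0.07],[0,0,-0.095],[0,0,-0.1],[0,0,-0.1]],"rotation":[[0,0,0],[0,0,0],[0,0,0],[0,0,0],[0,0,0],[0,0,0]]}'| egrep "pos|contact|rot|grip|finger"
python3 - <<'E'
from h import *
a=Ry(84.75); chain(([440,-130,126],a))
E
```

```text
tool_pos: [416.0, -347.8, 26.5]
tcp_rot: [3.141, -0.001, 0.016]
contact_force: [0.0, 0.8, -0.4]
tool_pos: [415.8, -348.5, 26.4]
tcp_rot: [3.141, -0.001, 0.015]
contact_force: [0.5, 0.8, 0.5]
grip_width: 13.8
finger_force: 30.0
tool_pos: [415.5, -348.2, 126.3]
tcp_rot: [3.141, -0.001, 0.015]
contact_force: [0.4, -0.0, -2.4]
grip_width: 13.7
finger_force: 30.0
dp [0.0277, -0.2178, 0.0003] rot [0.0012, -0.0006, -1.4644]
```

```bash
python3 -m pendant '{"dp":[[0.0035,-0.027,0],[0.007,-0.054,0],[0.01,-0.082,0],[0.014,-0.109,0],[0.017,-0.136,0],[0.021,-0.163,0],[0.024,-0.19,0],[0.0277,-0.218,0]],"rotation":[[0,0,-0.18],[0,0,-0.36],[0,0,-0.54],[0,0,-0.72],[0,0,-0.9],[0,0,-1.08],[0,0,-1.26],[0,0,-1.44]]}' |head -3
python3 - <<'E'
from h import *
a=Ry(84.75); chain(([447,0.6,76],a))
E
```

```text
time: 58.18
tool_pos: [439.4, -128.8, 125.1]
tcp_rot: [-3.14, -0.0, 1.461]
dp [0.1295, -0.0066, 0.0492] rot [-0.0012, -0.0005, -0.0186]
```

```bash
python3 -m pendant '{"dp":[[0.025,-0.001,0],[0.055,-0.002,0],[0.085,-0.004,0.005],[0.11,-0.005,0.015],[0.1295,-0.0066,0.03],[0.1295,-0.0066,0.045],[0.1295,-0.0066,0.049],[0.1295,-0.0066,0.049]],"rotation":[[0,0,-0.004],[0,0,-0.009],[0,0,-0.014],[0,0,-0.019],[0,0,-0.02],[0,0,-0.022],[0,0,-0.022],[0,0,-0.022]]}'|egrep "pos|rot"
python3 - <<'E'
from h import *
a=Ry(84.75); chain(([447,0.6,32],a))
E
```

```text
tool_pos: [448.2, -0.8, 76.8]
tcp_rot: [-3.141, 0.0, 1.476]
dp [0.0013, -0.0013, 0.0448] rot [-0.0003, 0.0003, -0.0027]
```

```bash
python3 -m pendant '{"dp":[[0.001,-0.001,0.015],[0.0013,-0.001,0.03],[0.0013,-0.001,0.04],[0.0013,-0.0013,0.0448],[0.0013,-0.0013,0.0448],[0.0013,-0.0013,0.0448]],"rotation":[[0,0,-0.003],[0,0,-0.003],[0,0,-0.003],[0,0,-0.003],[0,0,-0.003],[0,0,-0.003]]}'|egrep "pos|rot|contact"
python3 - <<'E'
from h import *
a=Ry(84.75); chain(([506.2,-4.8,30.1],a))
c=cap("wrist"); m=mask(c,"blue"); m[:150]=0; r=cv2.minAreaRect(cast(c,max(cv2.findContours(m,0,1)[0],key=cv2.contourArea)[:,0],16)[:,:2].astype(np.float32)); print(r)
E
```

```text
tool_pos: [447.8, 0.7, 32.8]
tcp_rot: [3.14, 0.0, 1.48]
contact_force: [-0.7, -0.5, -0.7]
dp [-0.0002, 0.0586, 0.0028] rot [0.002, 0.0004, 0.0006]
((493.2773132324219, -2.4776878356933594), (65.6530532836914, 171.02041625976562), 83.82373046875)
```

```bash
python3 -m pendant '{"dp":[[0,0.008,0.001],[0,0.018,0.002],[0,0.028,0.0026],[0,0.038,0.0026],[0,0.048,0.0026],[0,0.055,0.0026],[0,0.0586,0.0026],[0,0.0586,0.0026]],"rotation":[[0.001,0,0],[0.002,0,0],[0.002,0,0],[0.002,0,0],[0.002,0,0],[0.002,0,0],[0.002,0,0],[0.002,0,0]]}'|egrep "pos|rot|contact"
python3 -m pendant '{"dp":[[0,0,0],[0,0,0]],"rotation":[[0,0,0],[0,0,0]]}'|egrep "pos|contact"
python3 - <<'E'
from h import *
c=cap("wrist","w20"); print(dotcross(c))
E
```

```text
tool_pos: [505.9, -4.6, 29.8]
tcp_rot: [-3.141, 0.0, 1.48]
contact_force: [-0.2, -0.2, -2.0]
tool_pos: [505.6, -4.5, 30.0]
contact_force: [-0.4, -0.2, -0.2]
(array([505.23272727, 293.74909091]), array([610.51700012, -16.27582226]))
```

```bash
python3 -m pendant '{"dp":[[0,0,0],[0,0,0],[0,0,0],[0,0,0],[0,0,-0.02],[0,0,-0.045],[0,0,-0.07],[0,0,-0.075]],"rotation":[[0,0,0],[0,0,0],[0,0,0],[0,0,0],[0,0,0],[0,0,0],[0,0,0],[0,0,0]]}' 0.045 | egrep "pos|contact|grip"
python3 -m pendant '{"dp":[[-0.03,0.005,0],[-0.07,0.01,0],[-0.11,0.017,0],[-0.128,0.03,0],[-0.123,0.07,0],[-0.119,0.11,0],[-0.1165,0.145,0],[-0.1165,0.151,0]],"rotation":[[0,0,0],[0,0,0],[0,0,0],[0,0,0],[0,0,0],[0,0,0],[0,0,0],[0,0,0]]}' 0| egrep "pos|contact|grip"
python3 -m pendant '{"dp":[[0,0,0.02],[0,0,0.045],[0,0,0.065],[0,0,0.073],[0,0,0.073]],"rotation":[[0,0,0],[0,0,0],[0,0,0],[0,0,0],[0,0,0]]}'| egrep "pos|contact|grip"
```

```text
tool_pos: [506.9, -4.7, 106.3]
contact_force: [0.3, -0.5, -0.2]
grip_width: 45.0
tool_pos: [646.6, -134.0, 103.0]
contact_force: [-0.4, 0.6, 0.9]
grip_width: 0.5
tool_pos: [644.9, -134.2, 31.3]
contact_force: [-0.3, -0.4, 0.1]
grip_width: 0.3
```

```bash
python3 -m pendant '{"dp":[[0,0,0.005],[0,0,0.01],[0,0,0.014],[0,0,0.018],[0,0,0.018],[0,0,0.018],[0,0,0.018],[0,0,0.018]],"rotation":[[0,0,0],[0,0,0],[0,0,0],[0,0,0],[0,0,0],[0,0,0],[0,0,0],[0,0,0]]}'| egrep "pos|contact|grip"
python3 -m pendant '{"dp":[[0,0,-0.02],[0,0,-0.05],[0,0,-0.08],[0,0,-0.1],[0,0,-0.1]],"rotation":[[0,0,0],[0,0,0],[0,0,0],[0,0,0],[0,0,0]]}'| egrep "pos|contact|grip"
python3 -m pendant '{"dp":[[-0.003,-0.03,-0.003],[-0.006,-0.07,-0.006],[-0.01,-0.11,-0.01],[-0.0127,-0.135,-0.011],[-0.0127,-0.135,-0.011]],"rotation":[[0,0,0],[0,0,0],[0,0,0],[0,0,0],[0,0,0]]}' 0.045 | head -2
python3 -m pendant '{"dp":[[0.012,-0.003,0.003],[0.024,-0.005,0.007],[0.036,-0.008,0.011],[0.048,-0.01,0.015],[0.06,-0.013,0.019],[0.0716,-0.0156,0.0217],[0.0716,-0.0156,0.0217],[0.0716,-0.0156,0.0217]],"rotation":[[0,0.13,0],[0,0.26,0],[0,0.4,0],[0,0.53,0],[0,0.66,0],[0,0.785,0],[0,0.785,0],[0,0.785,0]]}'|egrep "pos|contact|rot"
python3 - <<'E'
from h import *
R=Ry(84.75,45); f=[506.0,-5.0,46]
c=cap("top"); r=plates(c,14)["blue"]; print(r)
chain((G(f,R),R))
s=cap("scene")
for k in("red","yellow"):
    for n,cc in(("scene",s),("top",c)):
        m=mask(cc,k); ct=[x for x in cv2.findContours(m,0,1)[0] if cv2.contourArea(x)>30]
        for x in ct:
            L=(cast(cc,x[:,0],71)-RO)@RB
            if abs(L[:,1]).max()<130: print(k,n,"x",L[:,0].min().round(),"y",L[:,1].min().round(),L[:,1].max().round(),"upper edge x",[(np.max(L[abs(L[:,1]-y)<6,0]).round(1) if (abs(L[:,1]-y)<6).any() else None) for y in(-60,-30,10,50,75)])
E
```

```text
tool_pos: [646.4, -134.6, 16.1]
contact_force: [-4.0, 0.5, 13.6]
grip_width: 0.4
tool_pos: [646.5, -134.5, 115.7]
contact_force: [0.1, -0.2, -0.8]
grip_width: 0.3
time: 66.15
tool_pos: [508.4, -134.4, 124.3]
tool_pos: [501.6, -62.2, 102.9]
tcp_rot: [-3.14, -0.782, 1.479]
contact_force: [-0.3, -0.3, -0.4]
(((552.8279418945312, -10.736717224121094), (70.34004211425781, 168.20278930664062), 84.69964599609375), array([610.20606482, -15.51872712]), np.int32(10))
dp [0.0002, -0.0008, 0.1] rot [-0.0009, 0.0032, 0.0009]
red scene x 60.0 y -98.0 89.0 upper edge x [np.float64(126.2), np.float64(130.1), np.float64(130.4), np.float64(127.3), np.float64(126.2)]
red top x 50.0 y -92.0 86.0 upper edge x [np.float64(129.1), np.float64(128.5), np.float64(128.2), np.float64(127.5), np.float64(127.7)]
yellow scene x -27.0 y -100.0 90.0 upper edge x [np.float64(43.0), np.float64(49.6), np.float64(49.5), np.float64(43.6), np.float64(45.8)]
yellow top x -35.0 y -92.0 86.0 upper edge x [np.float64(44.6), np.float64(44.5), np.float64(44.0), np.float64(43.5), np.float64(43.4)]
```

Red and yellow both read as standing properly (upper edges 84 mm apart), and blue is gauged. Racking blue.

```bash
python3 -m pendant '{"dp":[[0,-0.0008,0.03],[0,-0.0008,0.06],[0,-0.0008,0.08],[0,-0.0008,0.095],[0,-0.0008,0.1],[0,-0.0008,0.1]],"rotation":[[0,0.003,0],[0,0.003,0],[0,0.003,0],[0,0.003,0],[0,0.003,0],[0,0.003,0]]}' | egrep "pos|contact"
python3 -m pendant '{"dp":[[0,0,0],[0,0,0],[0,0,0],[0,0,0],[0,0,0],[0,0,0]],"rotation":[[0,0,0],[0,0,0],[0,0,0],[0,0,0],[0,0,0],[0,0,0]]}' 0| egrep "pos|contact|grip|force"
python3 -m pendant '{"dp":[[-0.0004,-0.006,-0.0004],[-0.0007,-0.018,-0.0007],[-0.0007,-0.03,-0.0007],[-0.0007,-0.042,-0.0007],[-0.0007,-0.054,-0.0007],[-0.0007,-0.066,-0.0007],[-0.0007,-0.076,-0.0007],[-0.0007,-0.08,-0.0007]],"rotation":[[0,0,0],[0,0,0],[0,0,0],[0,0,0],[0,0,0],[0,0,0],[0,0,0],[0,0,0]]}'| egrep "pos|contact|grip|force"
python3 -m pendant '{"dp":[[0.01,0,-0.01],[0.025,0,-0.025],[0.045,0,-0.045],[0.065,0,-0.065],[0.08,0,-0.08],[0.085,0,-0.085],[0.085,0,-0.085]],"rotation":[[0,0,0],[0,0,0],[0,0,0],[0,0,0],[0,0,0],[0,0,0],[0,0,0]]}'| egrep "pos|contact|grip|force"
python3 -m pendant '{"dp":[[0.01,0,0.008],[0.019,0.001,0.015],[0.029,0.001,0.023],[0.038,0.001,0.03],[0.048,0.002,0.038],[0.057,0.002,0.045],[0.067,0.003,0.053],[0.076,0.003,0.06]],"rotation":[[0.032,-0.06,-0.146],[0.065,-0.119,-0.291],[0.097,-0.179,-0.437],[0.129,-0.238,-0.582],[0.162,-0.298,-0.728],[0.194,-0.358,-0.873],[0.226,-0.417,-1.019],[0.259,-0.477,-1.164]]}' | egrep "pos|contact|grip|force"
python3 -m pendant '{"dp":[[0.004,0.011,0.002],[0.008,0.023,0.003],[0.013,0.034,0.005],[0.017,0.045,0.007],[0.021,0.057,0.009],[0.021,0.057,0.009],[0.021,0.057,0.009]],"rotation":[[0.032,-0.06,-0.145],[0.064,-0.12,-0.289],[0.097,-0.18,-0.434],[0.129,-0.24,-0.579],[0.161,-0.3,-0.723],[0.161,-0.3,-0.723],[0.161,-0.3,-0.723]]}'
python3 - <<'E'
from h import *
R=np.load("Rr.npy"); chain((G(rackpose(-75,100),R),R),(G(rackpose(-75,40),R),R))
E
```

```text
tool_pos: [506.9, 8.4, 32.7]
contact_force: [-0.2, -0.1, 0.9]
tool_pos: [506.7, 8.4, 32.6]
contact_force: [-1.4, -2.2, 2.5]
grip_width: 13.8
finger_force: 30.0
tool_pos: [426.3, 14.8, 32.5]
contact_force: [1.9, 0.7, 0.5]
grip_width: 13.8
finger_force: 30.0
tool_pos: [426.9, 14.5, 152.8]
contact_force: [0.3, -0.1, -2.0]
grip_width: 13.9
finger_force: 30.0
tool_pos: [438.1, 110.5, 163.3]
contact_force: [0.1, 0.5, -1.5]
grip_width: 13.9
finger_force: 30.0
time: 72.5
tool_pos: [446.7, 170.0, 171.7]
tcp_rot: [3.138, 0.347, -2.948]
contact_force: [-0.0, 1.0, -0.8]
grip_width: 13.9
finger_force: 30.0
dp [-0.046, 0.0684, 0.0604] rot [0.0011, -0.0018, -0.0071]
dp [0.0424, -0.0, 0.0424] rot [0.0, 0.0, 0.0]
```

```bash
python3 -m pendant '{"dp":[[-0.01,0.015,0.013],[-0.02,0.03,0.026],[-0.03,0.045,0.039],[-0.04,0.06,0.052],[-0.046,0.0684,0.0604],[-0.046,0.0684,0.0604],[-0.046,0.0684,0.0604]],"rotation":[[0,0,-0.001],[0,0,-0.003],[0,0,-0.005],[0,-0.001,-0.006],[0.001,-0.002,-0.007],[0.001,-0.002,-0.007],[0.001,-0.002,-0.007]]}'| egrep "pos|contact|rot"
python3 -m pendant '{"dp":[[0.012,0,0.012],[0.027,0,0.028],[0.042,0.001,0.043],[0.042,0.001,0.043]],"rotation":[[0,0,0],[0,0,0],[0,0,0],[0,0,0]]}'| egrep "pos|contact"
python3 - <<'E'
from h import *
R=np.load("Rr.npy"); chain((G(rackpose(-75,20),R),R))
E
```

```text
tool_pos: [496.1, 249.3, 131.5]
tcp_rot: [-3.14, 0.351, -2.94]
contact_force: [-0.6, -0.0, -1.5]
tool_pos: [470.6, 245.0, 75.9]
contact_force: [0.5, -0.0, -1.7]
dp [0.0134, -0.0005, 0.0138] rot [-0.0011, -0.0005, 0.0018]
```

```bash
python3 -m pendant '{"dp":[[0.004,0,0.004],[0.008,0,0.008],[0.012,0,0.012],[0.014,-0.0005,0.014],[0.014,-0.0005,0.014]],"rotation":[[0,0,0],[0,0,0],[0,0,0.002],[0,0,0.002],[0,0,0.002]]}'| egrep "pos|contact"
python3 -m pendant '{"dp":[[0.004,0,0.004],[0.008,-0.001,0.008],[0.0115,-0.001,0.0115],[0.0115,-0.001,0.0115]],"rotation":[[0,0,0],[0,0,0],[0,0,0],[0,0,0]]}'| egrep "pos|contact"
python3 -m pendant '{"dp":[[0.0015,0,0.0015],[0.003,0,0.003],[0.003,0,0.003]],"rotation":[[0,0,0],[0,0,0],[0,0,0]]}'| egrep "pos|contact"
python3 - <<'E'
from h import *
R=np.load("Rr.npy"); chain((G(rackpose(-75,0),R),R))
E
```

```text
tool_pos: [463.9, 243.6, 58.6]
contact_force: [-0.1, 0.1, -1.4]
tool_pos: [457.0, 241.2, 43.4]
contact_force: [0.3, 0.3, -2.5]
tool_pos: [456.5, 241.8, 42.2]
contact_force: [-1.0, -0.7, -1.4]
dp [0.0025, -0.0002, 0.0012] rot [-0.0015, -0.0001, 0.0001]
```

```bash
python3 -m pendant '{"dp":[[0,0,0],[0,0,0]],"rotation":[[0,0,0],[0,0,0]]}'
python3 -m pendant '{"dp":[[0.0008,0,0.0008],[0.0008,0,0.0008]],"rotation":[[0,0,0],[0,0,0]]}'| egrep "pos|contact"
```

```text
time: 75.62
tool_pos: [456.5, 241.7, 42.2]
tcp_rot: [-3.14, 0.349, -2.941]
contact_force: [0.7, 0.4, -1.1]
grip_width: 14.1
finger_force: 30.0
tool_pos: [456.2, 241.8, 41.6]
contact_force: [-0.4, -0.3, -1.9]
```

```bash
for i in 1; do python3 -m pendant '{"dp":[[0.001,0,0.001],[0.001,0,0.001]],"rotation":[[0,0,0],[0,0,0]]}'| egrep "pos|contact"; done
python3 -m pendant '{"dp":[[0.001,0,0.001],[0.001,0,0.001]],"rotation":[[0,0,0],[0,0,0]]}'| egrep "pos|contact"
```

```text
tool_pos: [455.8, 241.9, 40.9]
contact_force: [0.9, 0.1, -1.8]
tool_pos: [455.4, 242.1, 40.3]
contact_force: [0.6, 0.3, -1.7]
```

Run:
```python
from h import *
o=get_obs(); print(o["joint_positions"].round(3),o["tcp_rot"].round(4),o["tool_pos"])
R=np.load("Rr.npy"); chain((G(rackpose(-75,0),R),R))
s=cap("scene");c=cap("top")
for n,cc in(("scene",s),("top",c)):
    for x in cv2.findContours(mask(cc,"blue"),0,1)[0]:
        if cv2.contourArea(x)<30: continue
        L=(cast(cc,x[:,0],71)-RO)@RB
        if abs(L[:,1]).max()<130: print(n,"x",L[:,0].min().round(),"y",L[:,1].min().round(),L[:,1].max().round(),"upper edge x",[(np.max(L[abs(L[:,1]-y)<6,0]).round(1) if (abs(L[:,1]-y)<6).any() else None) for y in(-60,-30,10,50,75)])
```

```text
[ 0.379  0.461  2.064 -0.227  0.283 -1.185] [-3.1388  0.3457 -2.9408] [455.42790525 242.06216709  40.32434171]
dp [0.0009, -0.0007, -0.0002] rot [-0.0027, -0.0034, 0.0001]
scene x -108.0 y -81.0 85.0 upper edge x [np.float64(-47.0), np.float64(-48.2), np.float64(-47.0), np.float64(-46.8), np.float64(-47.0)]
top x -49.0 y -82.0 85.0 upper edge x [np.float64(-43.6), np.float64(-43.2), np.float64(-43.1), np.float64(-43.0), np.float64(-43.0)]
```

Joint 5 is at its lower limit (0.283 against 0.28), with the plate within a millimetre of the slot floor. I'll release here and rise away from the limit.

```bash
python3 -m pendant '{"dp":[[0,0,0],[0,0,0],[0,0,0],[0,0,0],[-0.006,0,-0.01],[-0.018,0,-0.03],[-0.036,0,-0.06],[-0.05,0,-0.085]],"rotation":[[0,0,0],[0,0,0],[0,0,0],[0,0,0],[0,0,0],[0,0,0],[0,0,0],[0,0,0]]}' 0.045
python3 - <<'E'
from h import *
o=get_obs(); print(o["joint_positions"].round(3))
s=cap("scene");c=cap("top")
for k in("red","yellow","blue"):
  for n,cc in(("scene",s),("top",c)):
    for x in cv2.findContours(mask(cc,k),0,1)[0]:
        if cv2.contourArea(x)<30: continue
        L=(cast(cc,x[:,0],71)-RO)@RB
        if abs(L[:,1]).max()<130: print(k,n,"x",L[:,0].min().round(),"y",L[:,1].min().round(),L[:,1].max().round(),"upper edge x",[(float(np.max(L[abs(L[:,1]-y)<6,0]).round(1)) if (abs(L[:,1]-y)<6).any() else None) for y in(-60,-30,10,50,75)])
chain(([480,330,240],Ry(-168)))
E
```

```text
time: 77.47
tool_pos: [473.9, 246.3, 139.5]
tcp_rot: [-3.14, 0.347, -2.941]
contact_force: [0.1, 0.8, 0.9]
grip_width: 45.4
finger_force: 0.0
[ 0.372  0.303  1.921 -0.11   0.578 -1.318]
red scene x 58.0 y -98.0 89.0 upper edge x [126.2, 130.1, 130.4, 126.9, 126.2]
red top x 50.0 y -92.0 86.0 upper edge x [129.1, 128.5, 128.2, 127.9, 127.7]
yellow scene x -28.0 y -100.0 90.0 upper edge x [43.0, 49.2, 49.5, 43.6, 45.8]
yellow top x -31.0 y -92.0 86.0 upper edge x [44.6, 44.5, 44.0, 43.5, 43.4]
blue scene x -108.0 y -79.0 83.0 upper edge x [-42.7, -42.2, -42.7, -43.6, -43.4]
dp [-0.0535, 0.0805, -0.0853] rot [-0.0025, 0.3536, -0.0092]
```

```bash
python3 -m pendant '{"dp":[[-0.013,0,-0.037],[-0.027,0,-0.075],[-0.034,0,-0.094],[-0.034,0,-0.094]],"rotation":[[0,0,0],[0,0,0],[0,0,0],[0,0,0]]}' | egrep "pos|contact"
python3 -m pendant '{"dp":[[0.01,0.05,0],[0.02,0.1,0],[0.03,0.15,0],[0.04,0.2,0],[0.05,0.22,0],[0.05,0.22,0],[0.05,0.22,0]],"rotation":[[0,0,0],[0,0,0],[0,0,0],[0,0,0],[0,0,0],[0,0,0],[0,0,0]]}'
python3 - <<'E'
from h import *
s=cap("scene");c=cap("top"); print(get_obs()["joint_positions"].round(2))
for k in("red","yellow","blue"):
  for n,cc in(("scene",s),("top",c)):
    for x in cv2.findContours(mask(cc,k),0,1)[0]:
        if cv2.contourArea(x)<60: continue
        L=(cast(cc,x[:,0],71)-RO)@RB
        if abs(L[:,1]).max()<130: print(k,n,"x",L[:,0].min().round(),"y",L[:,1].min().round(),L[:,1].max().round(),"edge",[(float(np.max(L[abs(L[:,1]-y)<6,0]).round(1)) if (abs(L[:,1]-y)<6).any() else None) for y in(-60,-30,10,50,75)])
E
```

```text
tool_pos: [473.8, 246.4, 238.3]
contact_force: [-0.7, -0.0, -1.0]
time: 78.95
tool_pos: [383.6, 451.5, 218.5]
tcp_rot: [-3.137, 0.344, -2.94]
contact_force: [0.1, 0.3, -0.3]
grip_width: 45.0
finger_force: 0.0
[ 0.85  0.34  1.6  -0.26  0.94 -0.8 ]
red scene x 60.0 y -98.0 89.0 edge [126.2, 130.1, 130.4, 127.3, 126.2]
red top x 49.0 y -92.0 86.0 edge [129.1, 128.5, 128.2, 127.9, 127.7]
yellow scene x -28.0 y -100.0 90.0 edge [43.0, 49.2, 49.5, 43.6, 45.8]
yellow top x -35.0 y -91.0 86.0 edge [44.6, 44.5, 44.0, 43.5, 43.4]
blue scene x -105.0 y -79.0 84.0 edge [-42.7, -42.6, -42.7, -43.6, -43.4]
blue top x -97.0 y -52.0 -36.0 edge [None, None, None, None, None]
blue top x -47.0 y -83.0 83.0 edge [-41.1, -41.5, -41.8, -42.2, -42.2]
```

All three upper edges sit at equal spacing along the rack, level and still. Handing in.

```bash
python3 -c "
from plant import workorder
print(workorder.close_job())"
```

```text
the job is handed in; nothing more can be done
None
```

I gauged the red, yellow and blue plates in that order, stood them released in the back, middle and front rack slots, and handed the job in at about 79 s; the hand-in returned no verdict, so a pass is not confirmed.

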